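# Fill the two-tier drying stand and restart its day dial

### The arm

A 7-joint arm with a two-finger parallel gripper is mounted at the origin on the work surface. World frame = base frame: x ahead of the robot, y to its left, z up, the work surface at z = 0. Lengths are in m, angles in rad, forces in N, time in s.
With the tool pointing down it reaches from about 0.425 to 0.875 m from the base axis. Payload 4.7 kg.
Tool frame: the origin (TCP) lies at the very end of the fingers, on their centre line; the grasp point (between the pads) lies 19 mm behind it; z points along the fingers, y is the direction in which the jaws open and shut (so a half turn about z gives the same grasp; the last joint's range is limited). The gripper opens to 87 mm and grips with 3 to 60 N. Pads are 19 mm wide; open, the fingers measure 117 mm over their backs; the gripper's body (75 mm by 190 mm) begins 51 mm behind the grasp point.
Start: joints at [1.282, 0.321, -0.07, 1.45, 0.023, 1.371, -0.057], TCP at [0.194, -0.62, 0.223] pointing down, gripper open.
Joint ranges: [-2.86, 2.86], [-0.3, 2.09], [-1.38, 1.24], [0.06, 2.45], [-1.56, 4.7], [0.09, 2.05], [-2.69, 2.69]. Speed limits (rad/s): [2.57, 2.57, 3.14, 3.14, 3.14, 3.14, 3.14].

### API

Orientations are given as a rotation vector (axis times angle).
In Python, from bench import ctrl gives the robot as it stands. The module is installed in compiled form; this text tells all that it offers.
- The arm moves only by the tool move_arm, never from a script. Its arguments are lists of equal length, an entry for each row: "dp": the shift along the tool's x, y, z in units of 30 mm (1.0 is 30 mm), a list of three; "turn": the turn about the tool's z in units of 5 degrees (1.0 is 5 degrees); "jaw": the opening, from -1 (shut) to 1 (fully open). A call has 1 to 5 rows; each row is the pose to reach, as a shift and turn from the pose commanded when the call began, along the tool's axes at that moment; what a row does not reach only later rows make up. A row lasts 1/10 s, in which the tool goes at most 50 mm and 8.59 degrees, less where a joint would pass 70% of its speed; a pose out of reach is approached as far as the arm can. A call with a gripper value outside its range is refused whole. The fingers move at their own pace and stop on an object; "grip_force" is the grip in N (left out, the last holds). Time passes only in rows, so rows that repeat a pose let the fingers close. It gives the time, the measured TCP pose, the force and the opening at its end, in the units of the state.
- ctrl.get_state(): the state, without advancing time (a new reading comes with each control period).
- ctrl.get_image(name): name is "side" or "top" or "wrist"; returns the picture (420x560x3 uint8, red, green, blue); there is no depth.
- ctrl.camera_info(name): a dict with "intrinsics" (3x3 intrinsics, pixels), "extrinsics" (4x4, takes a point from world to camera coordinates). Camera axes: x right, y up, looking along -z (the intrinsics and any distortion apply to the point x, -y, -z); pixel columns grow to the right and rows downward; lengths in m; the calibration is good to about 2 mm. The wrist camera is an equidistant fisheye: a pixel r from the principal point sees the ray r / f radians off the axis. A picture is of the moment at which its call begins: read the wrist's pose just before it. camera_info takes no time and is no camera call; for the wrist camera it gives the pose at the moment of the call.
- ctrl.close_job(): hands the job in, once; it reports no verdict.
Trained networks look in the newest picture that a camera, given by its name, has taken for a name from the list of things; names that differ only in an ending like _2 or _b are one class to them, and where a whole thing is asked for, a point or a joint stands for the part that bears it (a point fixed in the world has none). Each returns a list of dicts, best first, with "confidence" (0 to 1); they miss things now and then, are a little off and sometimes report something else, mostly with a low value. They report only what shows in the picture. A call takes as long as a camera call. They do not tell look-alikes from the thing itself.
- ctrl.look_for(camera, target): "rect" ([centre column, centre row, width, height] in pixels, round what is visible of it).
- ctrl.masks_of(camera, target): "region" (420x560 bool, what is visible of it) and "rect" ([centre column, centre row, width, height] in pixels, round what is visible of it).
The state is a dict: "time": time; "joint_positions": joint angles; "qd": joint speeds; "joint_torque": joint torques, N m; "position": TCP position; "tool_rot": TCP orientation; "ft_force": force on the tool from outside, world axes, zero at the start; "torque": the same for the moment, N m; "grip_width": opening from 0.0 (shut) to 1.0 (fully open).
Only numpy, scipy, OpenCV 4.12 (cv2) and the standard library are available. Lean on these libraries where they do the work, as an engineer would, in place of code of your own. Each camera call takes 0.05 s, during which the arm holds its last target. There are 200 camera calls.

### The job

Set up the drying stand and fill it: take the top tray off the pile and lower it over the four posts until its feet stand on the base board, set all the little bowls upright on it, then lower the second tray over the same posts until it stands on the first, and set all the tall vases upright on that one. Last of all, turn the day dial's pointer back to its brass zero mark to start the drying count, leaving the jar, the white cup and the brush where they are.

Things in the scene. Friction and masses are not known exactly. Their poses are not given: they have to be found in the camera images.
- stand: drying stand, fixed: wooden board 200 (x) x 310 (y) x 12 mm with four upright steel posts, 10 mm thick, at x +-70, y +-125, tapered tips 160 mm above the bench. Origin: centre of its underside, on the bench; z up. A first tray seated (feet on the board) has its plate top 80 mm above the bench; a second (feet on the first's plate) 148 mm. Trays fit either way round (half a turn)
- tray_a_grip (a point): plywood tray, LOWER in the pile: 190 (x) x 300 (y) mm, four 60 mm legs outboard of its 17 mm through holes at x +-70, y +-125; plate 8 mm thick, its top 68 mm above the feet; 10 mm lip along the edges, not at corners. Handle block in the middle 44 (x) x 16 (y), 45 mm tall above the plate, to be pinched across its 16 mm. This point: in the handle, 28 mm above plate top, 96 mm above the feet. z up; 0.3 to 0.5 kg
- tray_b_grip (a point): plywood tray, UPPER in the pile, loose on the lower one and in line with it; the same in every way as tray_a (this point: in its handle, 96 mm above its feet)
- bowl_1_mid (a point): middle (half-way up, 21 mm above its foot) of a small open terracotta bowl, 42 mm tall, 56 mm outside diameter with straight sides from 12 mm up, walls 4 mm, foot 42 mm wide; about 0.1 kg. May be absent.
- bowl_2_mid (a point): middle (half-way up, 21 mm above its foot) of a small open terracotta bowl, 42 mm tall, 56 mm outside diameter with straight sides from 12 mm up, walls 4 mm, foot 42 mm wide; about 0.1 kg. May be absent.
- bowl_3_mid (a point): middle (half-way up, 21 mm above its foot) of a small open terracotta bowl, 42 mm tall, 56 mm outside diameter with straight sides from 12 mm up, walls 4 mm, foot 42 mm wide; about 0.1 kg. May be absent.
- vase_1_mid (a point): middle (half-way up, 42.5 mm above its foot) of a tall terracotta vase, 85 mm tall: belly 66 mm wide below 36 mm, straight neck 28 mm in diameter from 55 mm up to the top; thick heavy foot 58 mm wide; about 0.2 kg. May be absent.
- vase_2_mid (a point): middle (half-way up, 42.5 mm above its foot) of a tall terracotta vase, 85 mm tall: belly 66 mm wide below 36 mm, straight neck 28 mm in diameter from 55 mm up to the top; thick heavy foot 58 mm wide; about 0.2 kg. May be absent.
- dial_grip (a point): day dial's knob, grip point on its upright axis, 53 mm above the bench: a bar 46 (x) x 12 (y) mm, top 65 mm above the bench, on a 48 mm disc with its top at 31 mm. The frame turns with the knob: its x axis is the way the pointer (black; white line on the bar) points. It sits on a fixed wooden block 100 x 100 x 22 mm with white dial face and a brass zero mark at one edge
- dial (a joint): angle of the day dial's pointer from its brass zero mark, rad: 0 at zero, growing clockwise seen from above (so it is brought to zero by turning it counter-clockwise by this angle); stops at -0.6 and 3.0; light friction (0.04 N m), stays where it is left.
- glaze_jar: bystander: grey jar 50 mm wide, 70 mm tall, origin at the centre of its underside
- brush: bystander: a brush 130 mm long lying on the bench
- white_cup: bystander: white cup 56 mm wide, 60 mm tall, origin at the centre of its underside
There are look-alikes about, which are no part of the job. What is shaped like the part that bears bowl_3_mid but blue or green is not meant. Leave any pink look-alike of the part that bears vase_1_mid alone.

How it is judged:
By the outcome, as a careful person would: the job done as asked, in the order asked, and still so for the second after the job is handed in, with the robot touching nothing.
Of bowl_1, bowl_2, bowl_3 only 2 to 3 are there at a start; the rules pass over those that are not, and their reading is None.
Of vase_1, vase_2 only 1 to 2 are there at a start; the rules pass over those that are not, and their reading is None.
At some moment in a run one of bowl_1, bowl_2, bowl_3, vase_1, vase_2 may be knocked a few centimetres aside while the robot is not near it.
Once in a run the grip may slacken for a moment while it holds something.
It also fails if it takes over 210 s, if anything falls off the work surface, if the arm or the gripper's body presses on something with over 40 N, if the wrist force passes 120 N, or if a joint passes its speed limit or range.

## Working session

There is one attempt and no reset: what is moved stays moved. The work goes in short steps, Python scripts to look and compute and a tool call to move; the robot and the scene stay as the last step left them, time stands still between calls to the robot, and variables do not carry over. Pictures are saved under pics/ and viewed, about 12 in all and at most 16, crops included, and the job is handed in when it is done.

Besides the shell and the picture viewer there is one more tool, called after ">>>" by a JSON object that holds its "method" and its "body". move_arm: Moves the arm, as the interface text tells. Its arguments: {"type":"object","properties":{"dp":{"type":"array","items":{"type":"array","items":{"type":"number"}}},"turn":{"type":"array","items":{"type":"number"}},"jaw":{"type":"array","items":{"type":"number"}},"grip_force":{"type":"number"}},"required":["dp","turn","jaw"]}

```bash
mkdir -p pics; cat > h.py <<'E'
import numpy as np, cv2
from bench import ctrl
from scipy.spatial.transform import Rotation as R
def snap(c,fn=None):
    im=ctrl.get_image(c)
    if fn: cv2.imwrite('pics/'+fn,im[:,:,::-1])
    return im
def ray(c,u,v):
    i=ctrl.camera_info(c);K=np.array(i['intrinsics']);E=np.array(i['extrinsics'])
    x=(u-K[0,2])/K[0,0];y=(v-K[1,2])/K[1,1]
    if c=='wrist':
        r=np.hypot(x,y);s=np.sin(r)/r if r>1e-9 else 1
        d=np.array([x*s,-y*s,-np.cos(r)])
    else: d=np.array([x,-y,-1])
    Rm=E[:3,:3];o=-Rm.T@E[:3,3];return o,Rm.T@d
def atz(c,u,v,z):
    o,d=ray(c,u,v);return o+d*(z-o[2])/d[2]
def proj(c,p):
    i=ctrl.camera_info(c);K=np.array(i['intrinsics']);E=np.array(i['extrinsics'])
    q=E[:3,:3]@np.array(p,float)+E[:3,3];x,y,z=q[0],-q[1],-q[2]
    if c=='wrist':
        r=np.hypot(x,y);t=np.arctan2(r,z);return K[0,0]*x/r*t+K[0,2],K[1,1]*y/r*t+K[1,2]
    return K[0,0]*x/z+K[0,2],K[1,1]*y/z+K[1,2]
def go(p,yaw=None):
    "units for move to world TCP p and world yaw of tool y axis (mod pi), deg"
    s=ctrl.get_state();M=R.from_rotvec(s['tool_rot']).as_matrix()
    d=M.T@(np.array(p)-s['position'])/0.03
    y=np.degrees(np.arctan2(M[1,1],M[0,1]))
    print('pos',np.round(s['position'],4),'toolx',np.round(M[:,0],3),'y',np.round(M[:,1],3),'z',np.round(M[:,2],3),'yaw_y',round(y,2))
    t=None
    if yaw is not None:
        t=-((yaw-y+90)%180-90)/5
    print('dp',np.round(d,2),'turn',t, 't',s['time'])
E
python3 - <<'E'
from h import *
for c in ('top','side','wrist'):
    snap(c,c+'0.png')
    i=ctrl.camera_info(c);print(c,np.round(i['intrinsics'],1).tolist());E=np.array(i['extrinsics']);print(np.round(-E[:3,:3].T@E[:3,3],3),np.round(E[:3,:3],3).tolist())
    for n in ('bowl_1_mid','vase_1_mid','tray_b_grip','stand','dial_grip','glaze_jar','white_cup','brush'):
        for d in ctrl.look_for(c,n): print(c,n,np.round(d['rect'],1),round(d['confidence'],2))
s=ctrl.get_state();print(s)
go(s['position'],0)
a=[cv2.imread(f'pics/{c}0.png') for c in ('top','side')]
E
```

```text
top [[463.2, 0.0, 283.7], [0.0, 463.2, 211.7], [0.0, 0.0, 1.0]]
[ 0.457 -0.008  1.172] [[-0.014, -1.0, -0.021], [0.996, -0.015, 0.087], [-0.088, -0.02, 0.996]]
top vase_1_mid [261.8 225.9  25.6  27. ] 0.75
top tray_b_grip [152.8 255.7 102.1 139.3] 0.88
top tray_b_grip [342.4 152.   21.4  23.6] 0.67
top stand [414.7 247.8 115.2 143.7] 0.63
top dial_grip [322.  225.1  20.3  15.9] 0.81
top glaze_jar [237.3 151.5  22.2  23.4] 0.84
top white_cup [342.9 152.   25.4  28.2] 0.94
top brush [342.4 151.8  22.5  24.7] 0.67
top brush [289.8 151.2  43.6  13.9] 0.57
side [[527.9, 0.0, 274.7], [0.0, 527.9, 198.7], [0.0, 0.0, 1.0]]
[ 0.454 -0.778  0.868] [[0.992, -0.122, 0.019], [0.072, 0.696, 0.715], [-0.101, -0.708, 0.699]]
side vase_1_mid [251.7 199.7  31.3  40.3] 0.95
side vase_1_mid [329.2 141.2  26.3  36.3] 0.61
side tray_b_grip [213.9 110.8 132.8  70.7] 0.81
side stand [246.2 335.1 198.4 157.6] 0.73
side dial_grip [337.8 224.   32.7  39.4] 0.59
side dial_grip [257.1 246.3  23.6  31.1] 0.57
side glaze_jar [326.5 177.2  21.7  34.7] 0.61
side white_cup [351.1 261.9  26.7  38.5] 0.88
side white_cu
[... 424 characters left out ...]
 array([-0.00151079, -0.00102469,  0.0006066 , -0.00076501, -0.00085238,
        0.00032857, -0.00069993]), 'joint_torque': array([ 4.56453085e-05, -4.91113651e+01, -4.03295802e-01, -3.12771606e+01,
       -6.36591157e-02,  3.37099330e-02,  2.03915647e-05]), 'position': array([ 0.19381073, -0.62048101,  0.22258043]), 'tool_rot': array([ 3.10554196e+00,  4.73827819e-01, -3.43484075e-05]), 'ft_force': array([ 0.54079689,  0.02725316, -0.31635919]), 'torque': array([-0.01749192,  0.0321335 , -0.02838279]), 'grip_width': 1.001879312054268}
pos [ 0.1938 -0.6205  0.2226] toolx [ 0.955  0.298 -0.   ] y [ 0.298 -0.955  0.   ] z [-0. -0. -1.] yaw_y -72.65
dp [0. 0. 0.] turn -14.530001375752112 t 1.35
```

View pics/top0.png

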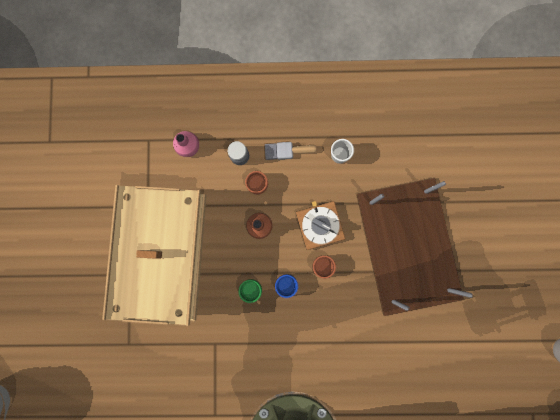

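View pics/side0.png

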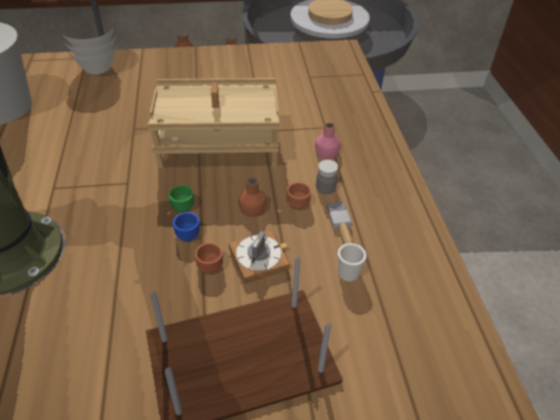

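The top view shows two terracotta bowls at (256,182) and (324,267). Also there are a terracotta vase (259,225), the tray pile (155,255), the stand (412,247) and the dial (321,226). The look-alikes are green (250,290) and blue (286,286) bowls and a pink vase (186,144). The side view matches, and also has reddish things at the far edge at (183,43) and (231,43) that need checking.

```bash
python3 - <<'E'
from h import *
t=cv2.imread('pics/top0.png');s=cv2.imread('pics/side0.png')
a=cv2.resize(t[170:330,100:480],(800,337),interpolation=3)
b=cv2.resize(s[20:110,140:280],(400,257),interpolation=3)
c=cv2.resize(t[195:255,290:355],(278,257),interpolation=3)
o=np.zeros((600,800,3),np.uint8);o[:337]=a;o[340:597,:400]=b;o[340:597,410:688]=c
cv2.imwrite('pics/crop1.png',o)
print(atz('side',183,48,0),atz('side',231,48,0))
for n,u,v,z in (('bowlA',256,182,.042),('bowlB',324,267,.042),('vase',259,225,.085),('dial',321,226,.06),('jar',237,152,.07)): print(n,atz('top',u,v,z).round(3))
for n,u,v,z in (('bowlA',299,191,.042),('bowlB',208.5,253,.042),('vase',252,182,.085)): print(n,atz('side',u,v,z).round(3))
E
```

```text
[0.36598927 0.83630312 0.        ] [0.5232264  0.82257923 0.        ]
bowlA [0.631 0.082 0.042]
bowlB [ 0.42  -0.081  0.042]
vase [0.522 0.072 0.085]
dial [ 0.519 -0.075  0.06 ]
jar [0.7   0.125 0.07 ]
bowlA [0.632 0.077 0.042]
bowlB [ 0.422 -0.084  0.042]
vase [0.524 0.071 0.085]
```

View pics/crop1.png

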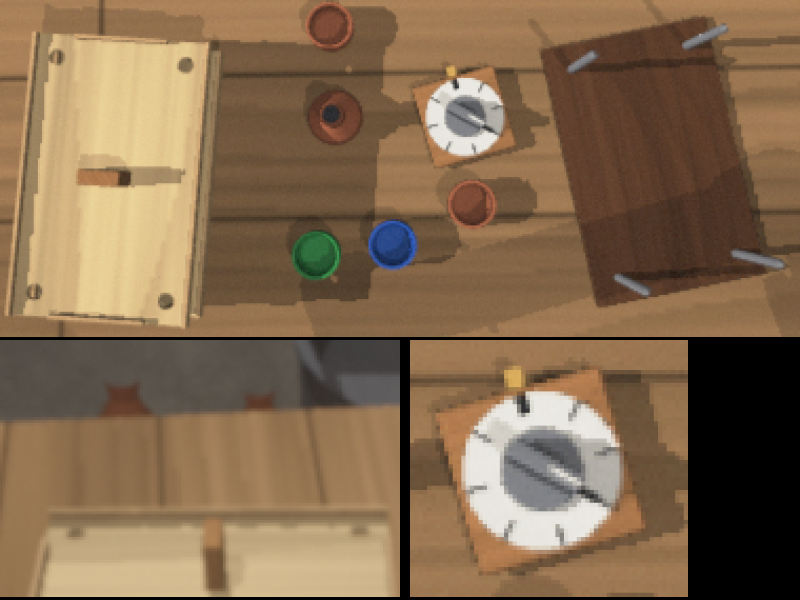

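The crop confirms it. The bowls are at top (256,182) and (324,267) and the vase at (259,225), all terracotta. The green, blue and pink ones are left alone, and the far reddish ones are on the floor beyond the bench. The pointer aims to the lower right, about 2.37 rad clockwise from the brass mark.

```bash
cat >> h.py <<'E'
def fit2(L,W):
    "rigid 2D fit local->world; returns centre, yaw deg, residual mm"
    L=np.array(L,float);W=np.array(W,float)[:,:2];a=(L-L.mean(0));b=(W-W.mean(0))
    th=np.arctan2((a[:,0]*b[:,1]-a[:,1]*b[:,0]).sum(),(a*b).sum())
    Rm=np.array([[np.cos(th),-np.sin(th)],[np.sin(th),np.cos(th)]]);c=W.mean(0)-Rm@L.mean(0)
    return c,np.degrees(th),np.round(1000*(W-(L@Rm.T+c)),1)
# local order: (+70? ) far-left, far-right, near-left, near-right as seen from top with local y=world x, local x=-world y
HL=[(-.07,.125),(.07,.125),(-.07,-.125),(.07,-.125)]
E
python3 - <<'E'
from h import *
f=lambda u,v:(100+u/2.105,170+v/2.105)
W=[atz('top',*f(*p),.136) for p in ((56,57),(185,65),(34,291),(165,301))]
c,y,r=fit2(HL,W);print('tray',c,y,r.tolist())
W=[atz('top',*f(*p),.157) for p in ((596,55),(727,30),(648,293),(781,265))]
c,y,r=fit2(HL,W);print('stand top',c,y,r.tolist())
W=[atz('side',*p,.158) for p in ((297,259),(327,326),(155,295),(171,371))]
c,y,r=fit2(HL,W);print('stand side',c,y,r.tolist())
go([0.45,0.35,.26],0)
E
```

```text
tray [0.45672598 0.3083106 ] -94.56381851134007 [[-0.3, 0.1], [-0.1, 0.0], [0.6, -0.4], [-0.2, 0.2]]
stand top [ 0.46687814 -0.29765186] -79.62405482744632 [[-0.3, -0.7], [-1.5, 0.1], [0.2, -0.6], [1.6, 1.1]]
stand side [ 0.4707209  -0.30317559] -78.56324282672946 [[-2.4, -1.0], [-4.2, 0.0], [3.4, -0.5], [3.3, 1.4]]
pos [ 0.1938 -0.6205  0.2226] toolx [ 0.955  0.298 -0.   ] y [ 0.298 -0.955  0.   ] z [-0. -0. -1.] yaw_y -72.65
dp [ 17.8  -28.33  -1.25] turn -14.530001375752112 t 1.35
```

```bash
python3 -c "
from h import *
go([.467,-.298,.28],10.5)"
```

```text
pos [ 0.1938 -0.6205  0.2226] toolx [ 0.955  0.298 -0.   ] y [ 0.298 -0.955  0.   ] z [-0. -0. -1.] yaw_y -72.65
dp [11.9  -7.54 -1.92] turn -16.630001375752112 t 1.35
```

>>> {"method": "move_arm", "body": {"dp": [[1.5, -1, -1.9], [3, -2, -1.9], [4.5, -3, -1.9], [6, -3.8, -1.9], [7.5, -4.7, -1.9]], "turn": [-1.7, -3.4, -5.1, -6.8, -8.5], "jaw": [1, 1, 1, 1, 1]}}

```text
time: 1.85
position: [0.3454, -0.4421, 0.2799]
tool_rot: [2.717, 1.574, -0.0]
ft_force: [1.5, 0.1, 1.1]
grip_width: 0.998
```

```bash
python3 -c "
from h import *
go([.467,-.298,.28],10.5)"
```

```text
pos [ 0.3454 -0.4421  0.2799] toolx [ 0.497  0.868 -0.001] y [ 0.868 -0.497  0.001] z [ 0.001 -0.001 -1.   ] yaw_y -29.82
dp [ 6.18  1.13 -0.01] turn -8.063825680498194 t 1.85
```

>>> {"method": "move_arm", "body": {"dp": [[1.6, 0.3, 0], [3.2, 0.6, 0], [4.8, 0.9, 0], [6.2, 1.1, 0], [6.2, 1.1, 0]], "turn": [-1.7, -3.4, -5.1, -6.8, -8.0], "jaw": [1, 1, 1, 1, 1]}}

```text
time: 2.35
position: [0.471, -0.2916, 0.2797]
tool_rot: [2.001, 2.421, 0.006]
ft_force: [-0.4, -0.1, 0.0]
grip_width: 1.0
```

```bash
python3 - <<'E'
from h import *
snap('wrist','w1.png')
go([.467,-.298,.28],10.5)
c,s=np.cos(np.radians(-79.3)),np.sin(np.radians(-79.3))
for l in HL:
    print([round(v) for v in proj('wrist',[.468+c*l[0]-s*l[1],-.299+s*l[0]+c*l[1],.16])])
E
```

```text
pos [ 0.4686 -0.2953  0.2795] toolx [-0.187  0.982  0.   ] y [0.982 0.187 0.001] z [ 0.001  0.    -1.   ] yaw_y 10.76
dp [-0.08 -0.07 -0.02] turn 0.051291314051903215 t 2.4
[413, 137]
[397, 276]
[139, 136]
[154, 275]
```

View pics/w1.png

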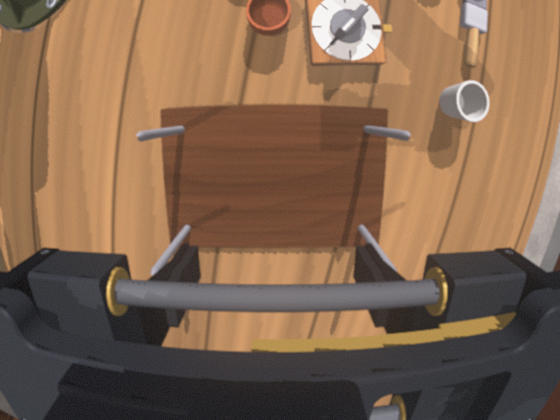

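```bash
python3 - <<'E'
from h import *
ctrl.get_image('wrist');im=snap('wrist','w2.png')[:,:,::-1]
go([.467,-.298,.28],10.5)
o=np.zeros((600,800,3),np.uint8)
for k,(u,v) in enumerate([(140,135),(405,135),(162,112),(386,112),(175,235),(372,235)]):
    cr=im[v-15:v+15,u-20:u+20]
    cr=cv2.resize(cr,(266,200),interpolation=0);i,j=divmod(k,3)
    o[i*200:i*200+200,j*266:j*266+266]=cr
cv2.imwrite('pics/w2c.png',o[:400])
E
```

```text
pos [ 0.466  -0.2995  0.2792] toolx [-0.169  0.986 -0.001] y [ 0.986  0.169 -0.   ] z [-0.    -0.001 -1.   ] yaw_y 9.73
dp [ 0.04  0.04 -0.03] turn -0.15371117569812043 t 2.5
```

View pics/w2c.png

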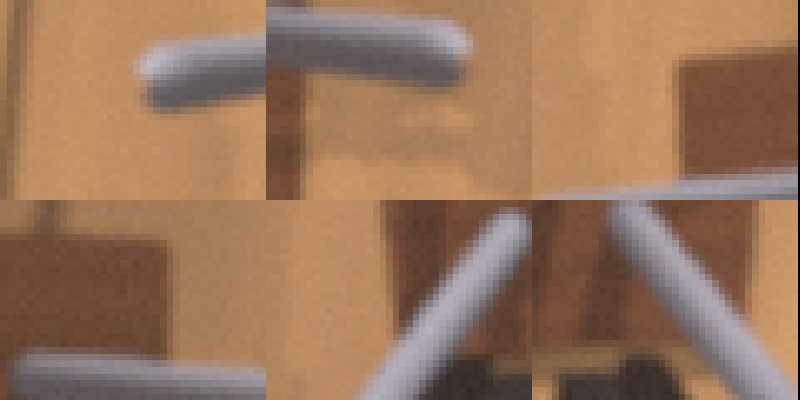

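```bash
python3 - <<'E'
from h import *
tips=[atz('wrist',414.1,128.1,.159),atz('wrist',141.6,131.5,.159)]
cor=[atz('wrist',390.8,102.8,.012),atz('wrist',164.1,105.5,.012)]
bas=[atz('wrist',365.5,221.8,.012),atz('wrist',191.9,221.8,.012)]
go([.467,-.298,.28],10.5)
LT=[HL[0],HL[2]];LC=[(-.1,.155),(-.1,-.155)];LB=[HL[1],HL[3]]
for n,L,W in (('tips',LT,tips),('cor',LC,cor),('bases',LB,bas),('all',LT+LC+LB,tips+cor+bas)):
    c,y,r=fit2(L,W);print(n,c.round(4),round(y,2),r.tolist())
E
```

```text
pos [ 0.466  -0.2995  0.2792] toolx [-0.169  0.986 -0.001] y [ 0.986  0.169 -0.   ] z [-0.    -0.001 -1.   ] yaw_y 9.73
dp [ 0.04  0.04 -0.03] turn -0.15371117569812043 t 2.5
tips [ 0.4672 -0.2966] -79.46 [[-0.9, -0.2], [0.9, 0.2]]
cor [ 0.4678 -0.2974] -79.49 [[-2.0, -0.4], [2.0, 0.4]]
bases [ 0.4679 -0.294 ] -80.25 [[-1.1, -0.2], [1.1, 0.2]]
all [ 0.4672 -0.2961] -79.65 [[-1.2, -0.3], [0.6, -0.8], [-1.7, -1.3], [2.4, -1.5], [-0.9, 0.5], [0.9, 3.4]]
```

```bash
python3 -c "
from h import *
go([.457,.3083,.28],-4.56)"
```

```text
pos [ 0.466  -0.2995  0.2792] toolx [-0.169  0.986 -0.001] y [ 0.986  0.169 -0.   ] z [-0.    -0.001 -1.   ] yaw_y 9.73
dp [20.02  3.13 -0.04] turn 2.85828882430188 t 2.5
```

>>> {"method": "move_arm", "body": {"dp": [[1.5, 0.2, 0], [3.1, 0.5, 0], [4.7, 0.7, 0], [6.3, 1, 0], [8, 1.3, 0]], "turn": [0, 0, 0, 0, 0], "jaw": [0, 0, 0, 0, 0]}}

```text
time: 3.0
position: [0.463, -0.0581, 0.2793]
tool_rot: [2.03, 2.396, -0.0]
ft_force: [1.5, -0.6, 0.9]
grip_width: 0.631
```

>>> {"method": "move_arm", "body": {"dp": [[1.6, 0.2, 0], [3.2, 0.5, 0], [4.8, 0.7, 0], [6.4, 1, 0], [8, 1.2, 0]], "turn": [0, 0, 0, 0, 0], "jaw": [0, 0, 0, 0, 0]}}

```text
time: 3.5
position: [0.4585, 0.1846, 0.2795]
tool_rot: [2.03, 2.395, 0.001]
ft_force: [0.1, -0.1, -0.7]
grip_width: 0.503
```

>>> {"method": "move_arm", "body": {"dp": [[1.5, 0.2, 0], [2.7, 0.4, 0], [3.6, 0.6, 0], [4, 0.6, 0], [4, 0.6, 0]], "turn": [0.8, 1.6, 2.4, 2.8, 2.8], "jaw": [0, 0, 0, 0, 0]}}

```text
time: 4.0
position: [0.455, 0.3068, 0.2788]
tool_rot: [-2.3, -2.137, 0.0]
ft_force: [0.5, 0.6, -0.6]
grip_width: 0.503
```

>>> {"method": "move_arm", "body": {"dp": [[0, 0, 0], [0, 0, 0]], "turn": [0, 0], "jaw": [0, 0]}}

```text
time: 4.2
position: [0.4562, 0.304, 0.279]
tool_rot: [2.303, 2.135, -0.001]
ft_force: [0.5, -0.2, -0.8]
grip_width: 0.503
```

```bash
python3 - <<'E'
from h import *
go([.457,.3083,.145],-4.56)
im=snap('wrist','w3.png')[:,:,::-1].copy()
c,s=np.cos(np.radians(-94.56)),np.sin(np.radians(-94.56))
for l in HL+[(-.022,.008),(.022,.008),(-.022,-.008),(.022,-.008)]:
    z=.136 if abs(l[1])>.1 else .181
    p=proj('wrist',[.4567+c*l[0]-s*l[1],.3083+s*l[0]+c*l[1],z]);print(np.round(p,1))
    cv2.circle(im,tuple(int(round(v)) for v in p),2,(0,0,255),-1)
cv2.imwrite('pics/w3o.png',cv2.resize(im[0:300],(800,429)))
E
```

```text
pos [0.4562 0.304  0.279 ] toolx [ 0.076  0.997 -0.001] y [ 0.997 -0.076  0.001] z [ 0.    -0.001 -1.   ] yaw_y -4.35
dp [0.15 0.01 4.47] turn 0.04225897326306836 t 4.2
[405.9 127.4]
[392.8 259.2]
[149.9 126. ]
[161.5 258.5]
[288.1 182.5]
[287.4 233.1]
[268.5 182.4]
[268.6 233. ]
```

View pics/w3o.png

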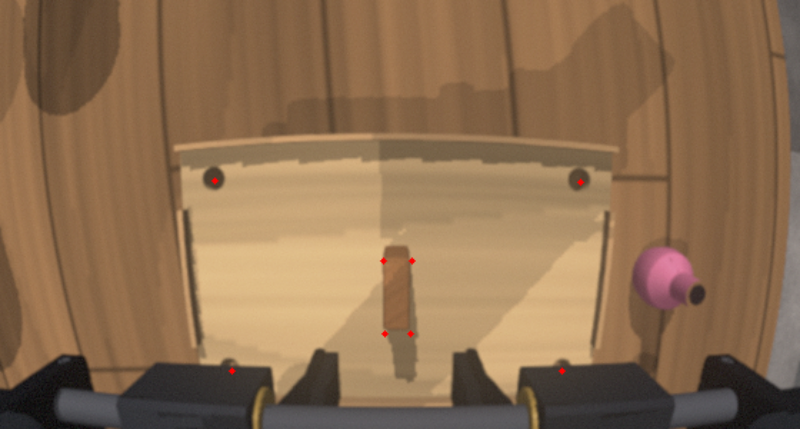

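>>> {"method": "move_arm", "body": {"dp": [[0.16, 0, 1.2], [0.16, 0, 2.4], [0.16, 0, 3.5], [0.16, 0, 4.2], [0.16, 0, 4.47]], "turn": [0, 0, 0, 0, 0], "jaw": [0, 0, 0, 0, 0]}}

```text
time: 4.75
position: [0.455, 0.3084, 0.1428]
tool_rot: [2.303, 2.137, -0.006]
ft_force: [-0.3, -0.7, -0.8]
grip_width: 0.504
```

>>> {"method": "move_arm", "body": {"dp": [[0, 0, 0], [0, 0, 0], [0, 0, 0], [0, 0, 0], [0, 0, 0]], "turn": [0, 0, 0, 0, 0], "jaw": [0, -1, -1, -1, -1], "grip_force": 55}}

```text
time: 5.25
position: [0.4559, 0.311, 0.1457]
tool_rot: [2.3, 2.139, 0.002]
ft_force: [0.4, 0.3, -0.2]
grip_width: 0.219
```

```bash
python3 -c "
from h import *
go([.4673,-.297,.26],10.5);print(ctrl.get_state()['grip_width'],ctrl.get_state()['ft_force'])"
```

```text
pos [0.4559 0.311  0.1457] toolx [0.073 0.997 0.   ] y [ 0.997 -0.073  0.001] z [ 0.001  0.    -1.   ] yaw_y -4.16
dp [-20.18   1.85  -3.82] turn -2.931660073261699 t 5.25
0.21897940196552468 [ 0.43366857  0.26661975 -0.15741017]
```

>>> {"method": "move_arm", "body": {"dp": [[0, 0, 0], [0, 0, 0], [0, 0, -0.3], [0, 0, -0.7], [0, 0, -1.2]], "turn": [0, 0, 0, 0, 0], "jaw": [-1, -1, -1, -1, -1]}}

```text
time: 5.75
position: [0.4546, 0.3105, 0.1812]
tool_rot: [-2.299, -2.14, 0.003]
ft_force: [1.1, -0.6, -4.4]
grip_width: 0.178
```

>>> {"method": "move_arm", "body": {"dp": [[0, 0, -0.7], [0, 0, -1.4], [0, 0, -2.1], [0, 0, -2.6], [0, 0, -2.8]], "turn": [0, 0, 0, 0, 0], "jaw": [-1, -1, -1, -1, -1]}}

```text
time: 6.25
position: [0.4559, 0.3115, 0.2671]
tool_rot: [2.299, 2.139, 0.004]
ft_force: [-0.6, 0.2, -4.5]
grip_width: 0.182
```

```bash
python3 -c "
from h import *
go([.4673,-.297,.265],10.5);print(ctrl.get_state()['grip_width'],ctrl.get_state()['ft_force'])"
```

```text
pos [0.4559 0.3115 0.2671] toolx [0.072 0.997 0.001] y [ 0.997 -0.072  0.002] z [ 0.002  0.001 -1.   ] yaw_y -4.14
dp [-20.2    1.84   0.05] turn -2.92708236015406 t 6.25
0.18153489165909983 [-0.62582691  0.22373634 -4.4999958 ]
```

>>> {"method": "move_arm", "body": {"dp": [[-0.5, 0, 0], [-1.3, 0.1, 0], [-2.4, 0.2, 0], [-3.6, 0.3, 0], [-4.8, 0.4, 0]], "turn": [0, 0, 0, 0, 0], "jaw": [-1, -1, -1, -1, -1]}}

```text
time: 6.75
position: [0.4564, 0.1652, 0.2645]
tool_rot: [-2.299, -2.14, 0.001]
ft_force: [0.7, -0.1, -4.3]
grip_width: 0.179
```

>>> {"method": "move_arm", "body": {"dp": [[-1.2, 0.1, 0], [-2.4, 0.2, 0], [-3.6, 0.3, 0], [-4.8, 0.4, 0], [-6, 0.5, 0]], "turn": [0, 0, 0, 0, 0], "jaw": [-1, -1, -1, -1, -1]}}

```text
time: 7.25
position: [0.4583, -0.0155, 0.2646]
tool_rot: [-2.3, -2.14, 0.001]
ft_force: [1.0, 0.3, -3.2]
grip_width: 0.176
```

>>> {"method": "move_arm", "body": {"dp": [[-1.2, 0.1, 0], [-2.4, 0.2, 0], [-3.6, 0.3, 0], [-4.8, 0.4, 0], [-5.7, 0.5, 0]], "turn": [0, 0, 0, 0, 0], "jaw": [-1, -1, -1, -1, -1]}}

```text
time: 7.75
position: [0.4606, -0.1884, 0.2643]
tool_rot: [-2.302, -2.137, 0.002]
ft_force: [1.2, -0.2, -4.6]
grip_width: 0.179
```

>>> {"method": "move_arm", "body": {"dp": [[-0.9, 0.1, 0], [-1.8, 0.2, 0], [-2.6, 0.3, 0], [-3.2, 0.4, 0], [-3.6, 0.4, 0]], "turn": [-0.5, -1.2, -2, -2.6, -2.9], "jaw": [-1, -1, -1, -1, -1]}}

```text
time: 8.25
position: [0.4652, -0.2959, 0.2639]
tool_rot: [-2.01, -2.412, 0.0]
ft_force: [-0.4, 0.2, -3.8]
grip_width: 0.182
```

```bash
python3 - <<'E'
from h import *
ctrl.get_image('top')
go([.4673,-.297,.265],10.5);st=ctrl.get_state();print(st['grip_width'],st['ft_force'])
t=snap('top','t4.png')[:,:,::-1]; s=snap('side','s4.png')[:,:,::-1]
a=cv2.resize(t[150:320,345:495],(529,600),interpolation=3)
b=cv2.resize(s[190:400,140:350],(270,270),interpolation=3)
o=np.zeros((600,800,3),np.uint8);o[:,:529]=a;o[:270,530:]=b
cv2.imwrite('pics/c4.png',o)
E
```

```text
pos [ 0.4645 -0.298   0.2638] toolx [-0.178  0.984  0.   ] y [ 0.984  0.178 -0.002] z [-0.002 -0.    -1.   ] yaw_y 10.27
dp [ 0.02  0.1  -0.04] turn -0.045876151270212516 t 8.3
0.18035043352519636 [ 0.29500613 -2.30248546 -4.40336648]
```

View pics/c4.png

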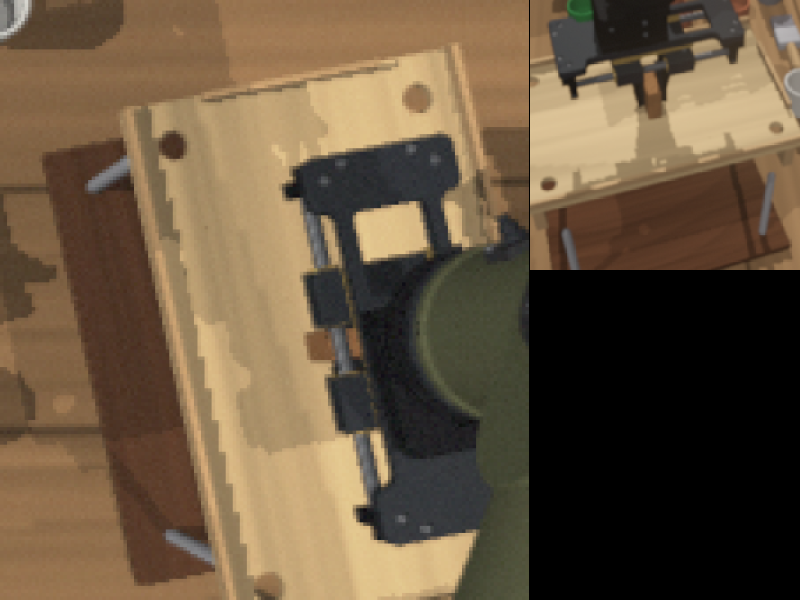

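```bash
python3 - <<'E'
from h import *
f=lambda u,v:(345+u/3.527-.5,150+v/3.529-.5)
for z in (.255,.251):
    W=[atz('top',*f(*p),z) for p in ((172,145),(417,98),(268,588))]
    print(fit2(HL[:3],W))
W=[atz('side',*f2,.255) for f2 in ((140+18/1.286,190+183/1.286),(140+246/1.286,190+127/1.286))]
print(W,fit2([HL[3],HL[1]],W))
f=lambda u,v:(100+u/2.105-.5,170+v/2.105-.5)
W=[atz('top',*f(*p),.157) for p in ((596,55),(727,30),(648,293),(781,265))]
print(fit2(HL,W))
go([.4673,-.297,.265],10.5)
E
```

```text
(array([ 0.46523817, -0.29915094]), np.float64(-79.90567548178359), array([[-0. ,  0.2],
       [-0.2, -0.1],
       [ 0.2, -0.1]]))
(array([ 0.46543695, -0.30028869]), np.float64(-79.90567548178359), array([[ 0.3,  0.4],
       [ 0.2, -0.4],
       [-0.5, -0. ]]))
[array([ 0.35454896, -0.38999552,  0.255     ]), array([ 0.60033098, -0.34686085,  0.255     ])] (array([ 0.46533992, -0.29948191]), np.float64(-80.04597564904005), array([[ 0.2,  0. ],
       [-0.2, -0. ]]))
(array([ 0.46797633, -0.29661631]), np.float64(-79.62091642973758), array([[-0.3, -0.7],
       [-1.5,  0.1],
       [ 0.2, -0.6],
       [ 1.6,  1.1]]))
pos [ 0.4651 -0.2947  0.2641] toolx [-0.178  0.984  0.002] y [ 0.984  0.178 -0.001] z [-0.001  0.002 -1.   ] yaw_y 10.23
dp [-0.09  0.06 -0.03] turn -0.053046012490614206 t 8.4
```

>>> {"method": "move_arm", "body": {"dp": [[0.07, 0.09, 0], [0.07, 0.09, 0.5], [0.07, 0.09, 1.2], [0.07, 0.09, 1.9], [0.07, 0.09, 2.4]], "turn": [-0.06, -0.06, -0.06, -0.06, -0.06], "jaw": [-1, -1, -1, -1, -1]}}

```text
time: 8.9
position: [0.4673, -0.2905, 0.1906]
tool_rot: [-2.003, -2.417, 0.001]
ft_force: [-0.4, -0.6, -4.9]
grip_width: 0.178
```

```bash
python3 - <<'E'
from h import *
ctrl.get_image('side')
go([.468,-.2967,.089],10.5);st=ctrl.get_state();print(st['grip_width'],st['ft_force'])
s=snap('side','s5.png')[:,:,::-1];t=snap('top','t5.png')[:,:,::-1]
a=cv2.resize(t[150:320,345:495],(529,600),interpolation=3)
b=cv2.resize(s[190:400,140:350],(270,270),interpolation=3)
o=np.zeros((600,800,3),np.uint8);o[:,:529]=a;o[:270,530:]=b
cv2.imwrite('pics/c5.png',o)
E
```

```text
pos [ 0.4662 -0.2901  0.1884] toolx [-0.186  0.983  0.004] y [ 0.983  0.186 -0.004] z [-0.005  0.003 -1.   ] yaw_y 10.72
dp [-0.24  0.03  3.31] turn 0.04318464316988013 t 8.95
0.17681494710857468 [-0.32530007 -0.54933076 -7.77557227]
```

View pics/c5.png

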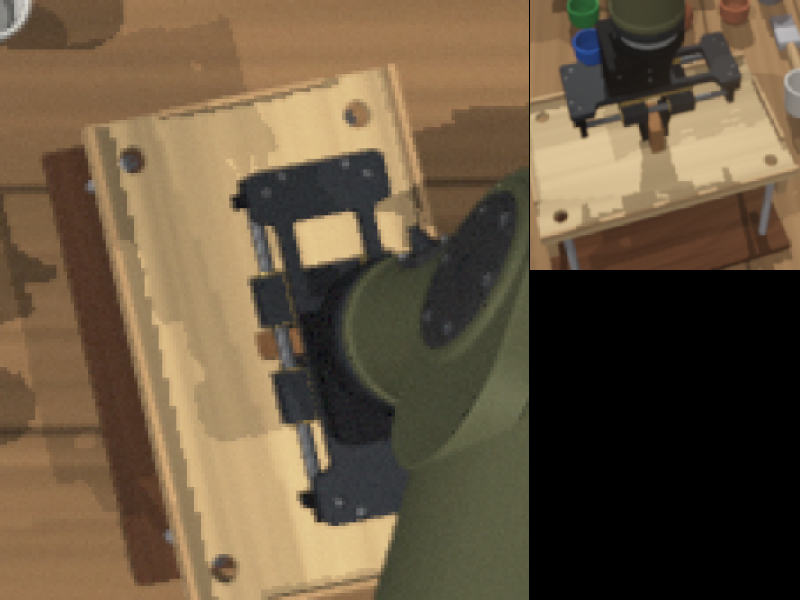

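```bash
python3 - <<'E'
from h import *
f=lambda u,v:(345+u/3.527-.5,150+v/3.529-.5)
W=[atz('top',*f(*p),.1794) for p in ((132,160),(357,113),(224,568))]
print(fit2(HL[:3],W))
W=[atz('side',140+u/1.286-.4,190+v/1.286-.4,.1794) for u,v in ((31,216),(241,159),(12,116))]
print(fit2([HL[3],HL[1],HL[2]],W))
t=cv2.imread('pics/t5.png');s=cv2.imread('pics/s5.png')
o=np.zeros((420,800,3),np.uint8)
for k,(u,v) in enumerate([(132,160),(357,113),(224,568)]):
    u,v=[int(round(q)) for q in f(u,v)];o[:200,k*200:k*200+200]=cv2.resize(t[v-10:v+10,u-10:u+10],(200,200),interpolation=0)
for k,(u,v) in enumerate([(164,358),(327,314),(149,280)]):
    o[210:410,k*200:k*200+200]=cv2.resize(s[v-10:v+10,u-10:u+10],(200,200),interpolation=0)
cv2.imwrite('pics/c5h.png',o)
go([.468,-.2967,.089],10.5);st=ctrl.get_state();print(st['grip_width'],st['ft_force'])
E
```

```text
(array([ 0.46757552, -0.29216462]), np.float64(-79.18925263781254), array([[-0.2, -0.1],
       [ 0.1,  0. ],
       [ 0. ,  0.1]]))
(array([ 0.46688418, -0.29189   ]), np.float64(-79.39187600316278), array([[ 0.6, -1.2],
       [ 0.1, -0.2],
       [-0.7,  1.4]]))
pos [ 0.4674 -0.291   0.1918] toolx [-0.186  0.983  0.002] y [ 0.983  0.186 -0.002] z [-0.002  0.001 -1.   ] yaw_y 10.69
dp [-0.2  -0.01  3.43] turn 0.038800499721511984 t 9.05
0.1790618738027385 [ 0.87304614 -0.70832388 -4.5918166 ]
```

View pics/c5h.png

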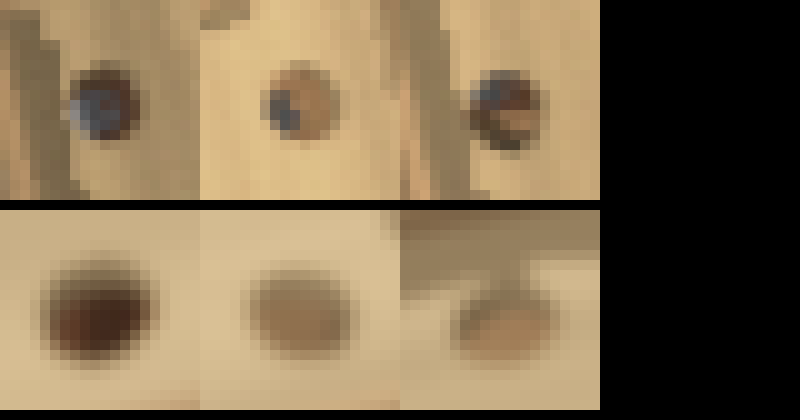

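```bash
python3 - <<'E'
from h import *
def W(l,c,y):
    a=np.radians(y);return [c[0]+np.cos(a)*l[0]-np.sin(a)*l[1],c[1]+np.sin(a)*l[0]+np.cos(a)*l[1]]
f=lambda u,v:(345+u/3.527-.5,150+v/3.529-.5)
o=np.zeros((400,800,3),np.uint8)
for fi,(fn,ro) in enumerate((('pics/t5.png',0),('pics/top0.png',200))):
  t=cv2.imread(fn)
  for k,l in enumerate(HL):
    if fi==0: u0,v0=[int(round(q)) for q in f(*((132,160),(357,113),(224,568),(400,540))[k])]
    else: u0,v0=[int(round(q)) for q in proj('top',W(l,(.4677,-.2967),-79.55)+[.16])]
    cr=cv2.resize(t[v0-10:v0+10,u0-10:u0+10],(200,200),interpolation=0)
    for z in (.16,.09,.012):
      p=proj('top',W(l,(.4677,-.2967),-79.55)+[z])
      cv2.circle(cr,(int((p[0]-u0+10.5)*10),int((p[1]-v0+10.5)*10)),3,(0,0,255),-1)
      if z==.16:cv2.circle(cr,(int((p[0]-u0+10.5)*10),int((p[1]-v0+10.5)*10)),23,(0,255,0),1)
    o[ro:ro+200,k*200:k*200+200]=cr
cv2.imwrite('pics/c6.png',o)
E
```

```text
(no output)
```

View pics/c6.png

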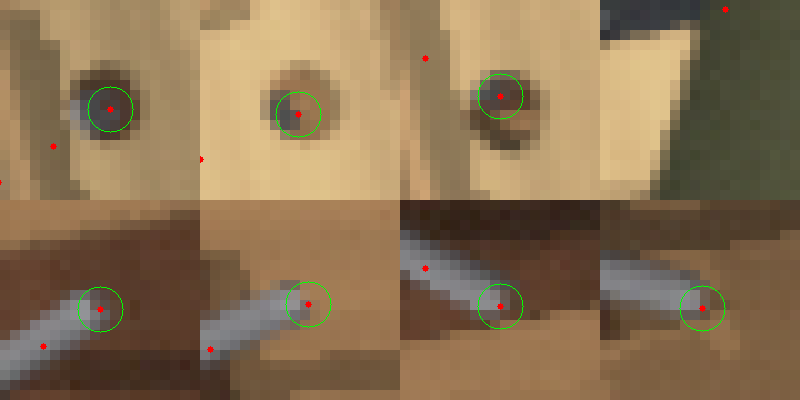

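>>> {"method": "move_arm", "body": {"dp": [[-0.11, 0.04, 0], [-0.11, 0.04, 0], [-0.11, 0.04, 0.3], [-0.11, 0.04, 0.5], [-0.11, 0.04, 0.6]], "turn": [0.04, 0.04, 0.04, 0.04, 0.04], "jaw": [-1, -1, -1, -1, -1]}}

```text
time: 9.55
position: [0.4692, -0.2947, 0.174]
tool_rot: [-2.009, -2.413, 0.0]
ft_force: [0.3, -0.6, -4.1]
grip_width: 0.178
```

>>> {"method": "move_arm", "body": {"dp": [[0, 0, 0.2], [0, 0, 0.4], [0, 0, 0.5]], "turn": [0, 0, 0], "jaw": [-1, -1, -1]}}

```text
time: 9.85
position: [0.4694, -0.2948, 0.1591]
tool_rot: [-2.009, -2.414, 0.0]
ft_force: [-0.2, -0.2, -4.6]
grip_width: 0.181
```

>>> {"method": "move_arm", "body": {"dp": [[0, 0, 0], [0, 0, 0]], "turn": [0, 0], "jaw": [-1, -1]}}

```text
time: 10.05
position: [0.4699, -0.295, 0.1601]
tool_rot: [2.01, 2.414, -0.0]
ft_force: [0.0, 0.6, -4.1]
grip_width: 0.179
```

```bash
python3 - <<'E'
from h import *
t=snap('top','t7.png')[:,:,::-1];go([.4695,-.295,.089],10.4);st=ctrl.get_state();print(st['ft_force'],st['torque'],st['grip_width'])
s=snap('side','s7.png')[:,:,::-1]
a=cv2.resize(t[150:320,345:495],(529,600),interpolation=3)
b=cv2.resize(s[260:380,140:350],(270,154),interpolation=3)
o=np.zeros((600,800,3),np.uint8);o[:,:529]=a;o[:154,530:]=b
cv2.imwrite('pics/c7.png',o)
E
```

```text
pos [ 0.47   -0.2951  0.1603] toolx [-0.181  0.983 -0.   ] y [0.983 0.181 0.   ] z [ 0. -0. -1.] yaw_y 10.45
dp [ 0.01 -0.02  2.38] turn 0.009961955643325382 t 10.1
[ 0.5111652  -0.10473343 -3.87998455] [-0.05398374 -0.12759538 -0.05092586] 0.17715650875103414
```

View pics/c7.png

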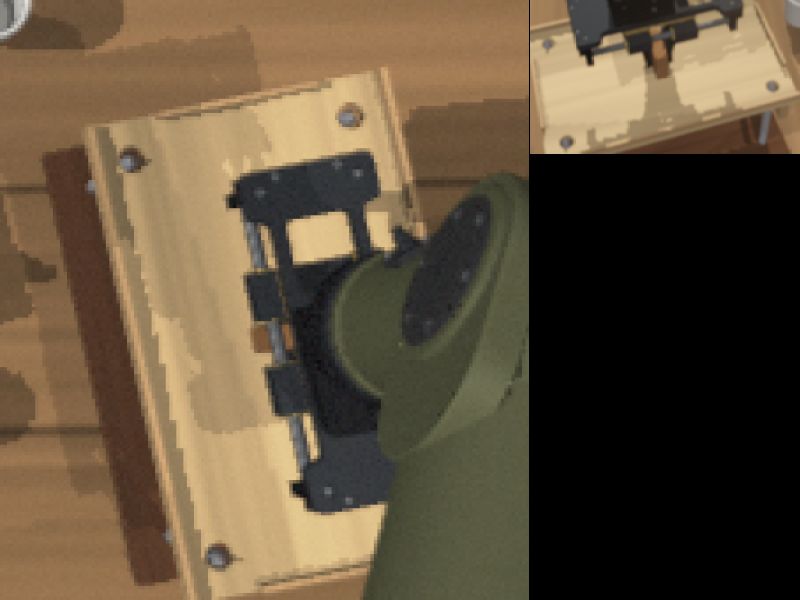

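>>> {"method": "move_arm", "body": {"dp": [[0, 0, 0.5], [0, 0, 1.1], [0, 0, 1.6], [0, 0, 2], [0, 0, 2.2]], "turn": [0, 0, 0, 0, 0], "jaw": [-1, -1, -1, -1, -1]}}

```text
time: 10.65
position: [0.4689, -0.2945, 0.0921]
tool_rot: [-2.008, -2.413, 0.0]
ft_force: [-0.8, -0.2, -4.1]
grip_width: 0.177
```

>>> {"method": "move_arm", "body": {"dp": [[0, 0, 0.06], [0, 0, 0.12], [0, 0, 0.18], [0, 0, 0.2], [0, 0, 0.2]], "turn": [0, 0, 0, 0, 0], "jaw": [-1, -1, -1, -1, -1]}}

```text
time: 11.15
position: [0.4704, -0.2953, 0.0897]
tool_rot: [2.009, 2.413, -0.001]
ft_force: [-3.5, 1.4, 5.9]
grip_width: 0.178
```

```bash
python3 -c "
from h import *
go([.4695,-.295,.089],10.4);st=ctrl.get_state();print(st['ft_force'],st['torque'],st['grip_width'])"
```

```text
pos [ 0.4704 -0.2953  0.0897] toolx [-0.181  0.983 -0.002] y [0.983 0.181 0.001] z [ 0.001 -0.001 -1.   ] yaw_y 10.45
dp [ 0.02 -0.03  0.02] turn 0.010332704240863678 t 11.15
[-3.54587856  1.43965133  5.90142858] [ 0.40303391  0.60574331 -0.00301525] 0.17792784527609398
```

>>> {"method": "move_arm", "body": {"dp": [[0, 0, 0], [0, 0, 0], [0, 0, 0], [0, 0, -0.5], [0, 0, -1.5]], "turn": [0, 0, 0, 0, 0], "jaw": [0, 0, 0, 0, 0]}}

```text
time: 11.65
position: [0.4684, -0.2942, 0.1321]
tool_rot: [-2.007, -2.411, 0.0]
ft_force: [0.1, -0.9, 0.5]
grip_width: 0.479
```

>>> {"method": "move_arm", "body": {"dp": [[0, 0, -1.2], [0, 0, -2.4], [0.6, 0, -3], [2, -0.1, -3], [3.5, -0.1, -3]], "turn": [0, 0, 1, 2.5, 4], "jaw": [0.6, 0.6, 0.6, 0.6, 0.6]}}

```text
time: 12.15
position: [0.4481, -0.1921, 0.2249]
tool_rot: [2.404, 2.018, 0.002]
ft_force: [0.1, 0.7, -0.4]
grip_width: 0.782
```

```bash
python3 -c "
from h import *
go([.421,-.0825,.22],-80);st=ctrl.get_state();print(st['ft_force'],st['grip_width'])"
```

```text
pos [ 0.4481 -0.1921  0.2249] toolx [ 0.173  0.985 -0.001] y [ 0.985 -0.173  0.003] z [ 0.003 -0.001 -1.   ] yaw_y -9.99
dp [ 3.44 -1.52  0.16] turn 14.002881948529065 t 12.15
[ 0.10349347  0.6977819  -0.41518595] 0.7823738616144232
```

>>> {"method": "move_arm", "body": {"dp": [[0.8, -0.4, 0], [1.6, -0.8, 0], [2.4, -1.2, 0.1], [3.2, -1.5, 0.1], [3.4, -1.5, 0.1]], "turn": [1.6, 3.2, 4.8, 6.4, 8], "jaw": [0.8, 0.8, 0.8, 0.8, 0.8]}}

```text
time: 12.65
position: [0.4202, -0.0811, 0.2212]
tool_rot: [2.947, 1.083, 0.001]
ft_force: [0.9, -0.1, 0.2]
grip_width: 0.897
```

>>> {"method": "move_arm", "body": {"dp": [[0, 0, 0], [0, 0, 0], [0, 0, 0], [0, 0, 0], [0, 0, 0]], "turn": [1.6, 3.2, 4.8, 6, 6], "jaw": [0.8, 0.8, 0.8, 0.8, 0.8]}}

```text
time: 13.15
position: [0.4207, -0.0841, 0.221]
tool_rot: [3.127, 0.286, 0.002]
ft_force: [-0.5, 0.5, 0.4]
grip_width: 0.9
```

```bash
cat >> h.py <<'E'
def find(c,name,z,lo=None):
    "masks: centre & bbox -> world at height z, mean colour"
    im=ctrl.get_image(c)
    for d in ctrl.masks_of(c,name):
        m=d['region'];r=d['rect'];print(c,name,np.round(r,1),'conf',round(d['confidence'],2),'rgb',im[m].mean(0).round(),'at',atz(c,r[0],r[1],z)[:2].round(4))
    return im
E
python3 - <<'E'
from h import *
ctrl.get_image('wrist')
im=find('wrist','bowl_1_mid',.035);cv2.imwrite('pics/w8.png',im[:,:,::-1])
find('top','bowl_1_mid',.035)
print(proj('wrist',[.421,-.0825,.042]))
# terracotta blob
h=cv2.cvtColor(im,cv2.COLOR_RGB2HSV);m=((h[...,0]<11)&(h[...,1]>125)&(h[...,2]>60)).astype(np.uint8)
n,l,s,ce=cv2.connectedComponentsWithStats(m)
for i in range(1,n):
    if s[i,4]>300: print(s[i],ce[i])
go([.421,-.0825,.014],-80)
E
```

```text
wrist bowl_1_mid [275.4 188.4  48.7  52.3] conf 0.68 rgb [147.  89.  66.] at [ 0.4192 -0.0813]
(np.float64(276.8504692806414), np.float64(188.37187218571202))
[147   0  42  11 310] [167.43548387   4.01935484]
[ 126   48   58   54 2043] [155.82134116  75.26138032]
[ 248  162   53   52 2051] [274.29254022 187.34958557]
pos [ 0.4204 -0.0842  0.2202] toolx [0.983 0.183 0.   ] y [ 0.183 -0.983  0.   ] z [ 0. -0. -1.] yaw_y -79.46
dp [ 0.03 -0.05  6.87] turn 0.10711904943615877 t 13.4
```

View pics/w8.png

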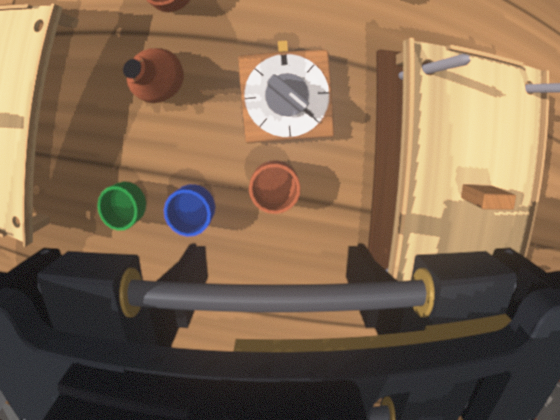

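>>> {"method": "move_arm", "body": {"dp": [[0.03, -0.06, 1.4], [0.03, -0.06, 2.8], [0.03, -0.06, 4.2], [0.03, -0.06, 5.5], [0.03, -0.06, 6.3]], "turn": [0, 0, 0, 0, 0], "jaw": [0.8, 0.8, 0.8, 0.8, 0.8]}}

```text
time: 13.9
position: [0.4191, -0.0817, 0.0284]
tool_rot: [-3.127, -0.288, 0.005]
ft_force: [0.4, -0.1, -0.1]
grip_width: 0.901
```

>>> {"method": "move_arm", "body": {"dp": [[0, 0, 0.3], [0, 0, 0.55], [0, 0, 0.55], [0, 0, 0.55], [0, 0, 0.55]], "turn": [0, 0, 0, 0, 0], "jaw": [0.8, 0.8, -1, -1, -1], "grip_force": 20}}

```text
time: 14.4
position: [0.422, -0.0827, 0.0157]
tool_rot: [3.127, 0.286, 0.003]
ft_force: [0.1, -0.4, 0.6]
grip_width: 0.715
```

>>> {"method": "move_arm", "body": {"dp": [[0, 0, 0], [0, 0, 0], [0, 0, 0], [0, 0, -0.2], [0, 0, -0.5]], "turn": [0, 0, 0, 0, 0], "jaw": [-1, -1, -1, -1, -1]}}

```text
time: 14.9
position: [0.4202, -0.0821, 0.0296]
tool_rot: [-3.128, -0.286, 0.002]
ft_force: [-0.7, -0.6, -1.3]
grip_width: 0.618
```

```bash
python3 -c "
from h import *
a=np.radians(-79.6);c=np.array([.4697,-.2955])
for l in ((0,.06),(0,-.06)): print(l,c+[np.cos(a)*l[0]-np.sin(a)*l[1],np.sin(a)*l[0]+np.cos(a)*l[1]])
go([.421,-.0825,.22],-80);st=ctrl.get_state();print(st['ft_force'],st['grip_width'])"
```

```text
(0, 0.06) [ 0.52871429 -0.28466885]
(0, -0.06) [ 0.41068571 -0.30633115]
pos [ 0.4202 -0.0821  0.0296] toolx [ 0.983  0.182 -0.001] y [ 0.182 -0.983 -0.001] z [-0.001  0.001 -1.   ] yaw_y -79.53
dp [ 0.02  0.01 -6.35] turn 0.09333154738727387 t 14.9
[-0.726501   -0.56553932 -1.31202419] 0.6181601316667564
```

>>> {"method": "move_arm", "body": {"dp": [[0, 0, -1.2], [0, 0, -2.4], [0, 0, -3.6], [0, 0, -4.8], [0, 0, -5.8]], "turn": [0, 0, 0, 0, 0], "jaw": [-1, -1, -1, -1, -1]}}

```text
time: 15.4
position: [0.4211, -0.082, 0.2061]
tool_rot: [3.127, 0.287, 0.003]
ft_force: [0.2, -1.5, -1.2]
grip_width: 0.617
```

>>> {"method": "move_arm", "body": {"dp": [[-0.2, 1, 0], [-0.5, 2.3, 0], [-0.8, 3.6, 0], [-1.1, 4.9, 0], [-1.4, 6.2, 0]], "turn": [0, 0, 0, 0, 0], "jaw": [-1, -1, -1, -1, -1]}}

```text
time: 15.9
position: [0.413, -0.2742, 0.2041]
tool_rot: [3.128, 0.287, 0.001]
ft_force: [0.7, 0.5, -1.0]
grip_width: 0.62
```

>>> {"method": "move_arm", "body": {"dp": [[-0.2, 0.7, 0], [-0.28, 1.08, 0], [-0.28, 1.08, 0], [-0.28, 1.08, 0]], "turn": [0, 0, 0, 0], "jaw": [-1, -1, -1, -1]}}

```text
time: 16.3
position: [0.4116, -0.3042, 0.2036]
tool_rot: [-3.127, -0.29, -0.0]
ft_force: [0.1, 0.5, -1.0]
grip_width: 0.62
```

```bash
python3 - <<'E'
from h import *
go([.4107,-.3063,.095],-79.6);st=ctrl.get_state();print(st['ft_force'],st['grip_width'])
E
```

```text
pos [ 0.4116 -0.3042  0.2036] toolx [0.983 0.184 0.   ] y [ 0.184 -0.983 -0.001] z [ 0.     0.001 -1.   ] yaw_y -79.42
dp [-0.04  0.07  3.62] turn 0.036350503725134334 t 16.3
[ 0.08392326  0.45231642 -0.97897679] 0.6197486641319376
```

>>> {"method": "move_arm", "body": {"dp": [[0, 0, 0.9], [0, 0.03, 1.9], [0, 0.03, 2.7], [0, 0.03, 3.2], [0, 0.03, 3.4]], "turn": [0, 0, 0, 0, 0], "jaw": [-1, -1, -1, -1, -1]}}

```text
time: 16.8
position: [0.4109, -0.3052, 0.1004]
tool_rot: [-3.127, -0.289, 0.002]
ft_force: [-0.4, -0.2, -1.3]
grip_width: 0.616
```

>>> {"method": "move_arm", "body": {"dp": [[0, 0, 0.08], [0, 0, 0.16], [0, 0, 0.22], [0, 0, 0.22]], "turn": [0, 0, 0, 0], "jaw": [-1, -1, -1, -1]}}

```text
time: 17.2
position: [0.4116, -0.3074, 0.0955]
tool_rot: [3.128, 0.286, 0.001]
ft_force: [0.4, -0.6, -1.3]
grip_width: 0.621
```

```bash
python3 - <<'E'
from h import *
go([.4107,-.3063,.095],-79.6);st=ctrl.get_state();print(st['ft_force'],st['grip_width'])
E
```

```text
pos [ 0.4116 -0.3074  0.0955] toolx [0.983 0.181 0.001] y [ 0.181 -0.983  0.001] z [ 0.001 -0.001 -1.   ] yaw_y -79.55
dp [-0.02 -0.04  0.02] turn 0.009176341334099902 t 17.2
[ 0.39068416 -0.55961076 -1.25586625] 0.6209337456552096
```

>>> {"method": "move_arm", "body": {"dp": [[0, 0, 0.04], [0, 0, 0.05], [0, 0, 0.05], [0, 0, 0.05], [0, 0, 0.05]], "turn": [0, 0, 0, 0, 0], "jaw": [-1, -1, 0.7, 0.7, 0.7]}}

```text
time: 17.7
position: [0.4112, -0.3073, 0.0935]
tool_rot: [3.128, 0.286, 0.0]
ft_force: [0.1, -0.5, -0.2]
grip_width: 0.797
```

>>> {"method": "move_arm", "body": {"dp": [[0, 0, -0.4], [0, 0, -1.2], [0, 0, -2.4], [0, 0, -3.6], [0, 0, -3.8]], "turn": [0, 0, 0, 0, 0], "jaw": [0.7, 0.7, 0.7, 0.7, 0.7]}}

```text
time: 18.2
position: [0.4136, -0.3086, 0.2129]
tool_rot: [3.122, 0.286, 0.009]
ft_force: [0.4, -0.5, 0.9]
grip_width: 0.849
```

>>> {"method": "move_arm", "body": {"dp": [[1, -1.2, 0], [2, -2.4, 0], [3, -3.6, 0], [4, -4.8, 0], [5, -6, 0]], "turn": [0, 0, 0, 0, 0], "jaw": [0.8, 0.8, 0.8, 0.8, 0.8]}}

```text
time: 18.7
position: [0.5264, -0.1013, 0.2077]
tool_rot: [3.128, 0.285, 0.0]
ft_force: [0.4, -0.2, 0.2]
grip_width: 0.898
```

>>> {"method": "move_arm", "body": {"dp": [[1, -1.2, 0], [2, -2.4, 0], [3, -3.6, 0], [4, -4.8, 0], [4.5, -5.4, 0]], "turn": [0, 0, 0, 0, 0], "jaw": [0.8, 0.8, 0.8, 0.8, 0.8]}}

```text
time: 19.2
position: [0.6298, 0.0861, 0.2071]
tool_rot: [-3.125, -0.293, 0.0]
ft_force: [-0.5, 0.7, -0.3]
grip_width: 0.899
```

```bash
python3 - <<'E'
from h import *
ctrl.get_image('wrist');ctrl.get_image('wrist')
im=find('wrist','bowl_1_mid',.042);cv2.imwrite('pics/w9.png',im[:,:,::-1])
find('top','bowl_1_mid',.05);find('side','bowl_1_mid',.042)
h=cv2.cvtColor(im,cv2.COLOR_RGB2HSV);m=((h[...,0]<11)&(h[...,1]>125)&(h[...,2]>60)).astype(np.uint8)
n,l,s,ce=cv2.connectedComponentsWithStats(m)
for i in range(1,n):
    if s[i,4]>300: print(s[i],ce[i],atz('wrist',s[i,0]+s[i,2]/2,s[i,1]+s[i,3]/2,.042))
print(proj('wrist',[.631,.081,.042]))
go([.631,.081,.0147],-79.6);st=ctrl.get_state();print(st['ft_force'],st['grip_width'])
E
```

```text
wrist bowl_1_mid [ 89.5 218.7 150.  117.8] conf 0.18 rgb [209. 183. 135.] at [0.5579 0.2965]
[ 256  162   54   55 2258] [282.27015058 189.26350753] [0.63253142 0.07442303 0.042     ]
[ 241  246   55   39 1632] [268.00796569 267.12745098] [0.54444523 0.07424526 0.042     ]
(np.float64(276.46324204102996), np.float64(189.80717795411218))
pos [0.6292 0.0788 0.2074] toolx [ 0.984  0.179 -0.   ] y [ 0.179 -0.984  0.001] z [-0.    -0.001 -1.   ] yaw_y -79.7
dp [ 0.07 -0.07  6.42] turn -0.020415264497850673 t 19.6
[ 0.44791957 -0.11130539  0.72599502] 0.9026153242462676
```

>>> {"method": "move_arm", "body": {"dp": [[0.07, 0.12, 1.4], [0.07, 0.12, 2.8], [0.07, 0.12, 4.2], [0.07, 0.12, 5.3], [0.07, 0.12, 5.9]], "turn": [0, 0, 0, 0, 0], "jaw": [0.9, 0.9, 0.9, 0.9, 0.9]}}

```text
time: 20.1
position: [0.6301, 0.0756, 0.0274]
tool_rot: [3.128, 0.283, -0.007]
ft_force: [-0.4, 0.3, 0.5]
grip_width: 0.948
```

>>> {"method": "move_arm", "body": {"dp": [[0, 0, 0.3], [0, 0, 0.52], [0, 0, 0.52], [0, 0, 0.52], [0, 0, 0.52]], "turn": [0, 0, 0, 0, 0], "jaw": [0.9, 0.9, -1, -1, -1]}}

```text
time: 20.6
position: [0.6331, 0.078, 0.0162]
tool_rot: [3.128, 0.286, 0.004]
ft_force: [0.2, 0.2, -0.4]
grip_width: 0.759
```

>>> {"method": "move_arm", "body": {"dp": [[0, 0, 0], [0, 0, 0], [0, 0, 0], [0, 0, -0.2], [0, 0, -0.5]], "turn": [0, 0, 0, 0, 0], "jaw": [-1, -1, -1, -1, -1]}}

```text
time: 21.1
position: [0.6313, 0.0772, 0.0293]
tool_rot: [3.128, 0.286, -0.003]
ft_force: [0.6, -0.4, -0.8]
grip_width: 0.617
```

```bash
python3 - <<'E'
from h import *
go([.5287,-.2847,.207],-79.6);st=ctrl.get_state();print(st['ft_force'],st['grip_width'])
E
```

```text
pos [0.6313 0.0772 0.0293] toolx [ 0.983  0.181 -0.002] y [ 0.181 -0.983  0.   ] z [-0.002 -0.001 -1.   ] yaw_y -79.56
dp [-5.56 11.25 -5.91] turn 0.008415054575527848 t 21.1
[ 0.5517938  -0.43825452 -0.805835  ] 0.6172616056891495
```

>>> {"method": "move_arm", "body": {"dp": [[0, 0, -1.2], [0, 0, -2.4], [0, 0, -3.6], [0, 0, -4.8], [0, 0, -5.9]], "turn": [0, 0, 0, 0, 0], "jaw": [-1, -1, -1, -1, -1]}}

```text
time: 21.6
position: [0.632, 0.0776, 0.2091]
tool_rot: [3.128, 0.286, 0.001]
ft_force: [0.6, -0.2, -0.8]
grip_width: 0.616
```

>>> {"method": "move_arm", "body": {"dp": [[-0.5, 1, 0], [-1.1, 2.2, 0], [-1.7, 3.4, 0], [-2.3, 4.6, 0], [-2.9, 5.8, 0]], "turn": [0, 0, 0, 0, 0], "jaw": [-1, -1, -1, -1, -1]}}

```text
time: 22.1
position: [0.5772, -0.1107, 0.2073]
tool_rot: [3.128, 0.286, 0.0]
ft_force: [0.8, -0.1, -0.9]
grip_width: 0.613
```

>>> {"method": "move_arm", "body": {"dp": [[-0.6, 1.2, 0], [-1.2, 2.4, 0], [-1.8, 3.6, 0], [-2.4, 4.8, 0], [-2.6, 5.45, 0]], "turn": [0, 0, 0, 0, 0], "jaw": [-1, -1, -1, -1, -1]}}

```text
time: 22.6
position: [0.5287, -0.289, 0.207]
tool_rot: [3.127, 0.277, -0.003]
ft_force: [-0.2, -1.1, -1.4]
grip_width: 0.619
```

>>> {"method": "move_arm", "body": {"dp": [[0, 0, 0], [0, 0, 0]], "turn": [0, 0], "jaw": [-1, -1]}}

```text
time: 22.8
position: [0.5316, -0.2827, 0.2069]
tool_rot: [-3.127, -0.287, -0.001]
ft_force: [0.8, -0.1, -0.4]
grip_width: 0.617
```

```bash
python3 - <<'E'
from h import *
go([.5287,-.2847,.0935],-79.6);st=ctrl.get_state();print(st['ft_force'],st['grip_width'])
E
```

```text
pos [ 0.5316 -0.2827  0.2069] toolx [0.983 0.182 0.001] y [ 0.182 -0.983 -0.001] z [ 0.     0.002 -1.   ] yaw_y -79.51
dp [-0.11  0.05  3.78] turn 0.018091423753463686 t 22.8
[ 0.79616297 -0.12385268 -0.38984632] 0.6166092013585215
```

>>> {"method": "move_arm", "body": {"dp": [[-0.05, 0.03, 0.9], [-0.08, 0.03, 1.9], [-0.08, 0.03, 2.8], [-0.08, 0.03, 3.3], [-0.08, 0.03, 3.5]], "turn": [0, 0, 0, 0, 0], "jaw": [-1, -1, -1, -1, -1]}}

```text
time: 23.3
position: [0.5289, -0.283, 0.1005]
tool_rot: [-3.126, -0.291, 0.002]
ft_force: [0.2, -0.3, 0.4]
grip_width: 0.615
```

>>> {"method": "move_arm", "body": {"dp": [[0, 0, 0.08], [0, 0, 0.16], [0, 0, 0.22], [0, 0, 0.26], [0, 0, 0.26]], "turn": [0, 0, 0, 0, 0], "jaw": [-1, -1, -1, -1, -1]}}

```text
time: 23.8
position: [0.5296, -0.2857, 0.0957]
tool_rot: [3.127, 0.286, 0.002]
ft_force: [-1.1, 0.2, 5.4]
grip_width: 0.613
```

>>> {"method": "move_arm", "body": {"dp": [[0, 0, 0], [0, 0, 0.02], [0, 0, 0.02], [0, 0, 0.02], [0, 0, 0.02]], "turn": [0, 0, 0, 0, 0], "jaw": [-1, -1, 0.7, 0.7, 0.7]}}

```text
time: 24.3
position: [0.5288, -0.2856, 0.0934]
tool_rot: [3.128, 0.286, 0.0]
ft_force: [0.3, -0.0, 0.2]
grip_width: 0.795
```

>>> {"method": "move_arm", "body": {"dp": [[0, 0, -0.4], [0, 0, -1.2], [0, 0, -2.4], [0, 0, -3.6], [0, 0, -4.5]], "turn": [0, 0, 0, 0, 0], "jaw": [0.7, 0.7, 0.7, 0.7, 0.7]}}

```text
time: 24.8
position: [0.5296, -0.2854, 0.2318]
tool_rot: [3.127, 0.286, 0.004]
ft_force: [0.1, 0.2, -1.0]
grip_width: 0.851
```

```bash
python3 - <<'E'
from h import *
go([.457,.3095,.28],-4.5);st=ctrl.get_state();print(st['ft_force'],st['grip_width'])
E
```

```text
pos [ 0.5296 -0.2854  0.2318] toolx [0.983 0.182 0.002] y [ 0.182 -0.983  0.002] z [ 0.003 -0.002 -1.   ] yaw_y -79.53
dp [  1.23 -19.94  -1.64] turn -15.006637115433943 t 24.8
[ 0.06560199  0.23920514 -1.04305732] 0.8513249786301127
```

>>> {"method": "move_arm", "body": {"dp": [[0.1, -1.3, -0.4], [0.2, -2.9, -0.8], [0.3, -4.5, -1.2], [0.4, -6.1, -1.6], [0.5, -7.7, -1.6]], "turn": [0, 0, 0, 0, 0], "jaw": [0, 0, 0, 0, 0]}}

```text
time: 25.3
position: [0.5023, -0.0534, 0.2789]
tool_rot: [3.126, 0.286, 0.006]
ft_force: [0.8, -0.4, 0.1]
grip_width: 0.529
```

>>> {"method": "move_arm", "body": {"dp": [[0.1, -1.6, 0], [0.2, -3.2, 0], [0.3, -4.8, 0], [0.4, -6.2, 0], [0.5, -7.5, 0]], "turn": [-0.5, -1.7, -3, -4.5, -6], "jaw": [0, 0, 0, 0, 0]}}

```text
time: 25.8
position: [0.4749, 0.171, 0.2775]
tool_rot: [2.943, 1.095, 0.002]
ft_force: [1.3, 0.2, -0.4]
grip_width: 0.499
```

```bash
python3 - <<'E'
from h import *
go([.457,.3095,.25],-4.5)
E
```

```text
pos [0.4749 0.171  0.2775] toolx [0.757 0.654 0.001] y [ 0.654 -0.757  0.002] z [ 0.002 -0.001 -1.   ] yaw_y -49.17
dp [ 2.57 -3.89  0.91] turn -8.933071282168067 t 25.8
```

>>> {"method": "move_arm", "body": {"dp": [[0.6, -1, 0.2], [1.2, -2, 0.4], [1.8, -3, 0.7], [2.3, -3.6, 0.9], [2.5, -3.9, 0.9]], "turn": [-1.7, -3.4, -5.1, -6.8, -8.4], "jaw": [0, 0, 0, 0, 0]}}

```text
time: 26.3
position: [0.4553, 0.3088, 0.2494]
tool_rot: [-2.352, -2.081, 0.0]
ft_force: [-0.4, -1.0, -0.2]
grip_width: 0.502
```

>>> {"method": "move_arm", "body": {"dp": [[0, 0, 0], [0, 0, 0], [0, 0, 0]], "turn": [-0.5, -0.5, -0.5], "jaw": [0, 0, 0]}}

```text
time: 26.6
position: [0.457, 0.306, 0.2498]
tool_rot: [2.319, 2.119, 0.0]
ft_force: [1.1, 0.5, -0.2]
grip_width: 0.498
```

```bash
python3 - <<'E'
from h import *
ctrl.get_image('wrist')
go([.457,.3095,.0765],-4.5)
im=snap('wrist','w10.png')[:,:,::-1].copy()
a=np.radians(-94.56);c,s=np.cos(a),np.sin(a)
for l in HL+[(-.022,.008),(.022,.008),(-.022,-.008),(.022,-.008)]:
    z=.068 if abs(l[1])>.1 else .113
    p=proj('wrist',[.4567+c*l[0]-s*l[1],.3083+s*l[0]+c*l[1],z]);print(np.round(p,1))
    cv2.circle(im,tuple(int(round(v)) for v in p),2,(0,0,255),-1)
cv2.imwrite('pics/w10o.png',cv2.resize(im[80:290,120:440],(800,525)))
E
```

```text
pos [0.4571 0.3058 0.2497] toolx [ 0.09   0.996 -0.   ] y [ 0.996 -0.09   0.001] z [ 0.001 -0.    -1.   ] yaw_y -5.16
dp [ 0.13 -0.02  5.77] turn -0.13245387635806197 t 26.65
[390.9 125.6]
[382.4 245.6]
[161.4 127.8]
[172.1 247.6]
[285.2 175.7]
[285.4 220.6]
[268.1 175.9]
[268.8 220.7]
```

View pics/w10o.png

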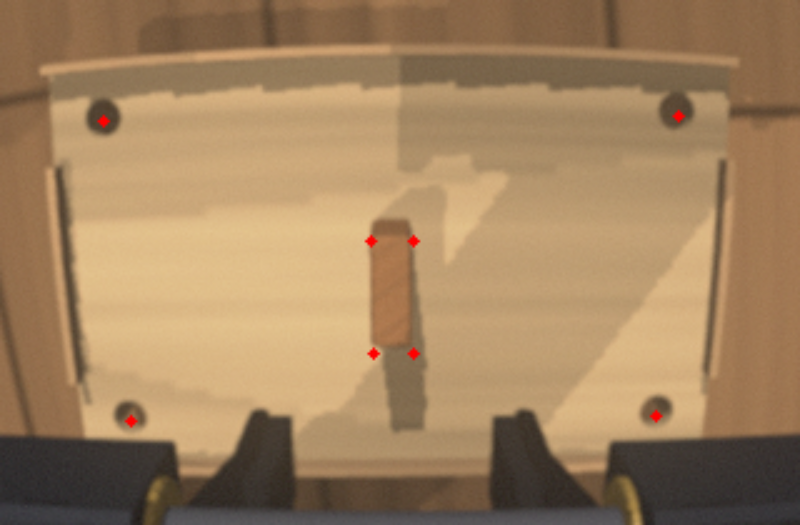

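>>> {"method": "move_arm", "body": {"dp": [[0.16, 0, 1.4], [0.16, 0, 2.8], [0.16, 0, 4.2], [0.16, 0, 5.2], [0.16, 0, 5.77]], "turn": [-0.12, -0.12, -0.12, -0.12, -0.12], "jaw": [0, 0, 0, 0, 0]}}

```text
time: 27.2
position: [0.4564, 0.3093, 0.0738]
tool_rot: [-2.307, -2.132, 0.005]
ft_force: [0.3, -0.2, 0.4]
grip_width: 0.503
```

>>> {"method": "move_arm", "body": {"dp": [[0, 0, 0], [0, 0, 0], [0, 0, 0], [0, 0, 0], [0, 0, 0]], "turn": [0, 0, 0, 0, 0], "jaw": [0, -1, -1, -1, -1], "grip_force": 55}}

```text
time: 27.7
position: [0.4579, 0.3113, 0.0773]
tool_rot: [2.306, 2.133, 0.002]
ft_force: [0.3, -0.4, 0.2]
grip_width: 0.224
```

>>> {"method": "move_arm", "body": {"dp": [[0, 0, 0], [0, 0, 0], [0, 0, -0.3], [0, 0, -0.8], [0, 0, -1.4]], "turn": [0, 0, 0, 0, 0], "jaw": [-1, -1, -1, -1, -1]}}

```text
time: 28.2
position: [0.4566, 0.3106, 0.1188]
tool_rot: [-2.305, -2.133, 0.002]
ft_force: [-0.2, 0.5, -3.5]
grip_width: 0.182
```

>>> {"method": "move_arm", "body": {"dp": [[0, 0, -1], [0, 0, -2], [0, 0, -3.2], [0, 0, -4.3], [0, 0, -4.9]], "turn": [0, 0, 0, 0, 0], "jaw": [-1, -1, -1, -1, -1]}}

```text
time: 28.7
position: [0.4576, 0.3123, 0.2695]
tool_rot: [2.304, 2.133, 0.007]
ft_force: [0.1, 0.8, -3.6]
grip_width: 0.178
```

```bash
python3 - <<'E'
from h import *
go([.4697,-.2952,.265],10.45);st=ctrl.get_state();print(st['ft_force'],st['grip_width'])
E
```

```text
pos [0.4576 0.3123 0.2695] toolx [0.077 0.997 0.002] y [ 0.997 -0.077  0.004] z [ 0.004  0.002 -1.   ] yaw_y -4.41
dp [-20.16   1.96   0.11] turn -2.9720301352969045 t 28.7
[ 0.08298489  0.76556243 -3.56358178] 0.1780135158334314
```

>>> {"method": "move_arm", "body": {"dp": [[-0.5, 0, 0], [-1.3, 0.1, 0], [-2.4, 0.2, 0], [-3.6, 0.3, 0], [-4.8, 0.4, 0]], "turn": [0, 0, 0, 0, 0], "jaw": [-1, -1, -1, -1, -1]}}

```text
time: 29.2
position: [0.4575, 0.1664, 0.2658]
tool_rot: [2.303, 2.136, -0.0]
ft_force: [0.3, -0.2, -3.5]
grip_width: 0.175
```

>>> {"method": "move_arm", "body": {"dp": [[-1.2, 0.1, 0], [-2.4, 0.2, 0], [-3.6, 0.3, 0], [-4.8, 0.4, 0], [-6, 0.5, 0]], "turn": [0, 0, 0, 0, 0], "jaw": [-1, -1, -1, -1, -1]}}

```text
time: 29.7
position: [0.4589, -0.0146, 0.2664]
tool_rot: [2.303, 2.134, -0.001]
ft_force: [0.0, -0.6, -3.6]
grip_width: 0.181
```

>>> {"method": "move_arm", "body": {"dp": [[-1.2, 0.1, 0], [-2.4, 0.2, 0], [-3.6, 0.3, 0], [-4.8, 0.4, 0], [-5.7, 0.5, 0]], "turn": [0, 0, 0, 0, 0], "jaw": [-1, -1, -1, -1, -1]}}

```text
time: 30.2
position: [0.4604, -0.1877, 0.2663]
tool_rot: [2.306, 2.132, -0.001]
ft_force: [-0.3, -0.0, -3.3]
grip_width: 0.18
```

>>> {"method": "move_arm", "body": {"dp": [[-0.9, 0.1, 0], [-1.8, 0.3, 0], [-2.6, 0.4, 0], [-3.2, 0.5, 0], [-3.6, 0.54, 0]], "turn": [-0.5, -1.2, -2, -2.6, -2.97], "jaw": [-1, -1, -1, -1, -1]}}

```text
time: 30.7
position: [0.4685, -0.2959, 0.2662]
tool_rot: [2.009, 2.414, 0.001]
ft_force: [0.2, -0.1, -3.4]
grip_width: 0.182
```

>>> {"method": "move_arm", "body": {"dp": [[0, 0, 0], [0, 0, 0], [0, 0, 0]], "turn": [0, 0, 0], "jaw": [-1, -1, -1]}}

```text
time: 31.0
position: [0.4689, -0.2932, 0.2659]
tool_rot: [2.009, 2.415, 0.0]
ft_force: [0.3, 1.2, -3.9]
grip_width: 0.18
```

```bash
python3 - <<'E'
from h import *
go([.4697,-.2952,.157],10.45);st=ctrl.get_state();print(st['ft_force'],st['grip_width'])
t=snap('top','t11.png')[:,:,::-1]
# hole detection refinement vs t4: predict holes if tray offset from TCP = (0,-.001)
zt=st['position'][2]-.009
a=np.radians(-79.55);c,s=np.cos(a),np.sin(a);p0=st['position']
o=t.copy()
for l in HL[:3]:
    p=proj('top',[p0[0]+c*l[0]-s*l[1],p0[1]-.001+s*l[0]+c*l[1],zt]);u,v=[int(round(q)) for q in p]
    g=cv2.cvtColor(t[v-9:v+10,u-9:u+10],cv2.COLOR_BGR2GRAY).astype(float);w=np.clip(np.median(g)-15-g,0,None)
    yy,xx=np.mgrid[-9:10,-9:10];w[np.hypot(yy,xx)>6]=0
    print(l,np.round(p,1),'darkcentre off',round((w*xx).sum()/w.sum()+u-p[0],1),round((w*yy).sum()/w.sum()+v-p[1],1))
E
```

```text
pos [ 0.4689 -0.2932  0.2659] toolx [-0.182  0.983 -0.   ] y [0.983 0.182 0.   ] z [ 0. -0. -1.] yaw_y 10.48
dp [-0.07  0.01  3.63] turn 0.0053263347315208875 t 31.0
[ 0.27152179  1.21718813 -3.94109278] 0.17963258795596204
(-0.07, 0.125) [390.7 188.9] darkcentre off -1.9 -1.2
(0.07, 0.125) [460.  175.1] darkcentre off 0.7 -0.4
(-0.07, -0.125) [418.5 314.6] darkcentre off -0.1 1.0
```

>>> {"method": "move_arm", "body": {"dp": [[-0.06, 0.02, 0.4], [-0.06, 0.02, 1], [-0.06, 0.02, 1.7], [-0.06, 0.02, 2.2], [-0.06, 0.02, 2.5]], "turn": [0, 0, 0, 0, 0], "jaw": [-1, -1, -1, -1, -1]}}

```text
time: 31.55
position: [0.4686, -0.2957, 0.1884]
tool_rot: [-2.009, -2.412, 0.0]
ft_force: [-0.0, 0.4, -4.1]
grip_width: 0.179
```

>>> {"method": "move_arm", "body": {"dp": [[0, 0, 0], [0, 0, 0], [0, 0, 0]], "turn": [0, 0, 0], "jaw": [-1, -1, -1]}}

```text
time: 31.85
position: [0.4701, -0.2967, 0.1914]
tool_rot: [2.01, 2.412, 0.0]
ft_force: [-0.1, 0.3, -4.2]
grip_width: 0.179
```

```bash
python3 - <<'E'
from h import *
go([.4697,-.2952,.157],10.45);st=ctrl.get_state();print(st['ft_force'],st['torque'],st['grip_width'])
t=snap('top','t12.png')[:,:,::-1];s=snap('side','s12.png')[:,:,::-1]
cv2.imwrite('pics/c12.png',np.hstack([cv2.resize(t[150:320,345:495],(529,600),interpolation=3),cv2.resize(s[190:400,140:235],(271,600),interpolation=3)]))
E
```

```text
pos [ 0.4701 -0.2967  0.1914] toolx [-0.181  0.984 -0.001] y [0.984 0.181 0.001] z [ 0.001 -0.001 -1.   ] yaw_y 10.41
dp [ 0.05 -0.    1.14] turn -0.008983184621149576 t 31.85
[-0.14309799  0.27732732 -4.21516041] [ 0.0085984  -0.10970635  0.03222788] 0.1787930089940672
```

View pics/c12.png

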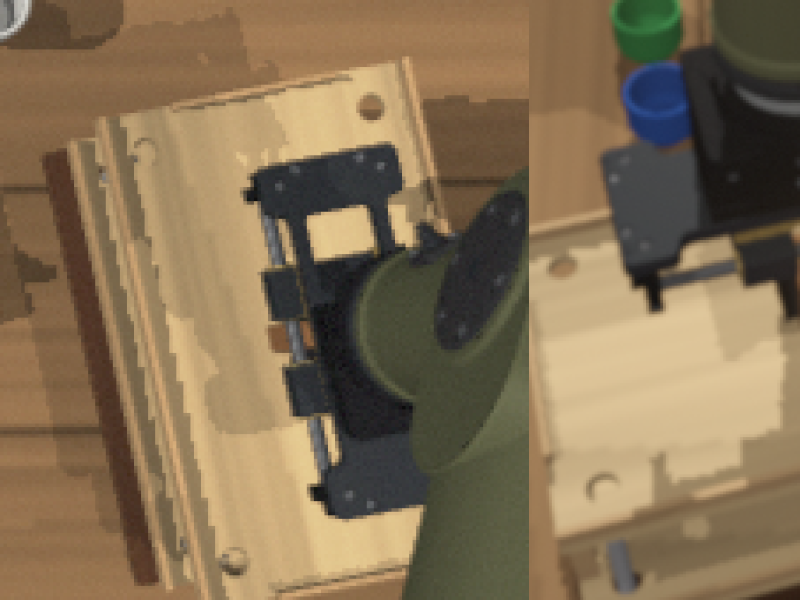

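```bash
python3 - <<'E'
from h import *
f=lambda u,v:(345+u/3.527-.5,150+v/3.529-.5)
g=lambda u,v:(140+(u-529)/2.853-.5,190+v/2.857-.5)
for z in (.1824,.19,.2):
    W=[atz('top',*f(*p),z) for p in ((145,152),(371,107),(235,560))];print(z,fit2(HL[:3],W))
    W=[atz('side',*g(*p),z) for p in ((563,266),(604,487))];print(fit2([HL[2],HL[3]],W))
go([.4697,-.2952,.157],10.45)
E
```

```text
0.1824 (array([ 0.47151738, -0.29890778]), np.float64(-79.59051478055558), array([[-0.4, -0. ],
       [-0.4,  0.1],
       [ 0.7, -0.1]]))
(array([ 0.47090304, -0.29886801]), np.float64(-79.41378564265801), array([[ 0., -0.],
       [-0.,  0.]]))
0.19 (array([ 0.47112047, -0.29690806]), np.float64(-79.59051478055558), array([[-0.9, -0.5],
       [-1.1,  0.7],
       [ 2.1, -0.2]]))
(array([ 0.47208164, -0.303921  ]), np.float64(-79.41378564265801), array([[ 0.1, -0.8],
       [-0.1,  0.8]]))
0.2 (array([ 0.47059822, -0.29427685]), np.float64(-79.59051478055557), array([[-1.7, -1.1],
       [-2.1,  1.5],
       [ 3.8, -0.3]]))
(array([ 0.47363243, -0.31056967]), np.float64(-79.41378564265798), array([[ 0.3, -1.8],
       [-0.3,  1.8]]))
pos [ 0.4699 -0.2967  0.1913] toolx [-0.181  0.984 -0.001] y [0.984 0.181 0.001] z [ 0.001 -0.001 -1.   ] yaw_y 10.4
dp [0.05 0.   1.14] turn -0.010067955007795604 t 31.95
```

```bash
python3 - <<'E'
from h import *
f=lambda u,v:(345+u/3.527-.5,150+v/3.529-.5)
W=[atz('top',*f(*p),.1513) for p in ((132,160.5),(349.5,117),(218,557))];print(fit2(HL[:3],W))
E
```

```text
(array([ 0.47001426, -0.29635229]), np.float64(-79.58560273540412), array([[-0.2, -0.6],
       [-0.3,  0.6],
       [ 0.4, -0. ]]))
```

>>> {"method": "move_arm", "body": {"dp": [[0.09, -0.02, 0], [0.09, -0.02, 0.1], [0.09, -0.02, 0.3], [0.09, -0.02, 0.4], [0.09, -0.02, 0.4]], "turn": [0, 0, 0, 0, 0], "jaw": [-1, -1, -1, -1, -1]}}

```text
time: 32.45
position: [0.4678, -0.2937, 0.1774]
tool_rot: [-2.01, -2.412, 0.0]
ft_force: [-0.1, -0.3, -3.6]
grip_width: 0.177
```

>>> {"method": "move_arm", "body": {"dp": [[0, 0, 0.1], [0, 0, 0.2], [0, 0, 0.3], [0, 0, 0.35], [0, 0, 0.35]], "turn": [0, 0, 0, 0, 0], "jaw": [-1, -1, -1, -1, -1]}}

```text
time: 32.95
position: [0.4681, -0.2938, 0.1675]
tool_rot: [-2.011, -2.413, 0.0]
ft_force: [-0.0, 0.7, -3.9]
grip_width: 0.18
```

```bash
python3 - <<'E'
from h import *
go([.4697,-.2952,.157],10.45);st=ctrl.get_state();print(st['ft_force'],st['torque'],st['grip_width'])
E
```

```text
pos [ 0.4681 -0.2938  0.1675] toolx [-0.181  0.984  0.   ] y [ 0.984  0.181 -0.   ] z [-0.  0. -1.] yaw_y 10.4
dp [-0.06  0.04  0.35] turn -0.010164937681284413 t 32.95
[-0.04512479  0.66493491 -3.85212978] [ 0.06320005 -0.04553258 -0.01013486] 0.1801041245822295
```

>>> {"method": "move_arm", "body": {"dp": [[0, 0, 0.1], [0, 0, 0.2], [0, 0, 0.3], [0, 0, 0.38], [0, 0, 0.42]], "turn": [0, 0, 0, 0, 0], "jaw": [-1, -1, -1, -1, -1]}}

```text
time: 33.45
position: [0.4682, -0.2939, 0.157]
tool_rot: [-2.011, -2.413, 0.002]
ft_force: [-6.9, 3.4, 15.0]
grip_width: 0.177
```

>>> {"method": "move_arm", "body": {"dp": [[0, 0, 0], [0, 0, 0]], "turn": [0, 0], "jaw": [-1, -1]}}

```text
time: 33.65
position: [0.4682, -0.2939, 0.1571]
tool_rot: [2.011, 2.413, -0.002]
ft_force: [-5.5, 3.0, 7.8]
grip_width: 0.18
```

```bash
python3 - <<'E'
from h import *
go([.4697,-.2952,.157],10.45);st=ctrl.get_state();print(st['ft_force'],st['torque'],st['grip_width'])
E
```

```text
pos [ 0.4682 -0.2939  0.1571] toolx [-0.18   0.984 -0.001] y [ 0.984  0.18  -0.001] z [-0.001 -0.001 -1.   ] yaw_y 10.39
dp [-0.05  0.04  0.  ] turn -0.01121821942467136 t 33.65
[-5.52772034  2.9511506   7.82475605] [ 0.62073214  0.8954999  -0.00799983] 0.1801855923973514
```

>>> {"method": "move_arm", "body": {"dp": [[0, 0, 0], [0, 0, 0], [0, 0, 0], [0, 0, -0.4], [0, 0, -1.4]], "turn": [0, 0, 0, 0, 0], "jaw": [0, 0, 0, 0, 0]}}

```text
time: 34.15
position: [0.4668, -0.2931, 0.1959]
tool_rot: [-2.008, -2.41, -0.0]
ft_force: [0.4, -0.3, 0.1]
grip_width: 0.48
```

>>> {"method": "move_arm", "body": {"dp": [[0.3, 0.1, -1.2], [1.5, 0.5, -2], [3, 1, -2], [4.5, 1.5, -2], [6, 2, -2]], "turn": [0, 0, 0, 0, 0], "jaw": [0.4, 0.4, 0.4, 0.4, 0.4]}}

```text
time: 34.65
position: [0.4953, -0.1042, 0.2585]
tool_rot: [2.01, 2.412, 0.0]
ft_force: [0.8, -0.0, 0.0]
grip_width: 0.695
```

>>> {"method": "move_arm", "body": {"dp": [[1.5, 0.5, 0], [3, 1, 0], [4.5, 1.5, 0], [5.5, 1.9, 0], [5.7, 1.95, 0]], "turn": [0, 0, 0, 0, 0], "jaw": [0.4, 0.4, 0.4, 0.4, 0.4]}}

```text
time: 35.15
position: [0.5215, 0.0785, 0.2585]
tool_rot: [-2.001, -2.422, -0.005]
ft_force: [-0.0, 0.4, 0.1]
grip_width: 0.701
```

>>> {"method": "move_arm", "body": {"dp": [[0, 0, 0], [0, 0, 0], [0, 0, 0]], "turn": [0, 0, 0], "jaw": [0.4, 0.4, 0.4]}}

```text
time: 35.45
position: [0.5217, 0.0705, 0.2572]
tool_rot: [2.015, 2.41, -0.001]
ft_force: [1.2, 0.1, -0.1]
grip_width: 0.704
```

```bash
python3 - <<'E'
from h import *
im=find('wrist','vase_1_mid',.05);cv2.imwrite('pics/w13.png',im[:,:,::-1])
find('side','vase_1_mid',.0425);find('top','vase_1_mid',.0425)
for z in (.015,.085): print(proj('wrist',[.523,.0715,z]))
go([.523,.0715,.055],None);st=ctrl.get_state();print(st['grip_width'])
t=snap('top','t13.png')[:,:,::-1]
u,v=[int(q) for q in proj('wrist',[.523,.0715,.05])]
bgr=im[:,:,::-1]
o=np.zeros((600,800,3),np.uint8);o[:400,:400]=cv2.resize(bgr[max(v-50,0):v+50,u-50:u+50],(400,400));print('crop0',u-50,max(v-50,0))
o[:400,400:]=cv2.resize(t[160:320,340:500],(400,400));o[400:,:267]=cv2.resize(t[120:330],(533,200))[:,:267]
s=snap('side','s13.png')[:,:,::-1];o[400:,270:603]=cv2.resize(s[190:400,130:480],(333,200));cv2.imwrite('pics/c13.png',o)
E
```

```text
wrist vase_1_mid [462.6  76.1  54.2  49. ] conf 0.9 rgb [138.  84.  97.] at [0.7234 0.2544]
wrist vase_1_mid [279.4 174.6  53.1  52. ] conf 0.55 rgb [151.  92.  68.] at [0.522  0.0843]
side vase_1_mid [328.6 142.8  24.3  37. ] conf 0.92 rgb [119.  74.  81.] at [0.7331 0.243 ]
side vase_1_mid [252.  198.9  31.6  38.7] conf 0.91 rgb [108.  69.  49.] at [0.5231 0.062 ]
top vase_1_mid [188.2 143.8  28.7  30.7] conf 0.77 rgb [120.  72.  85.] at [0.7295 0.2498]
(np.float64(277.9263743392885), np.float64(180.56169260370996))
(np.float64(278.2868403193236), np.float64(193.61407922987155))
pos [0.5215 0.0722 0.2572] toolx [-0.18   0.984 -0.   ] y [ 0.984  0.18  -0.   ] z [-0. -0. -1.] yaw_y 10.34
dp [-0.03  0.05  6.74] turn None t 35.75
0.7001622542754127
crop0 228 136
```

View pics/c13.png

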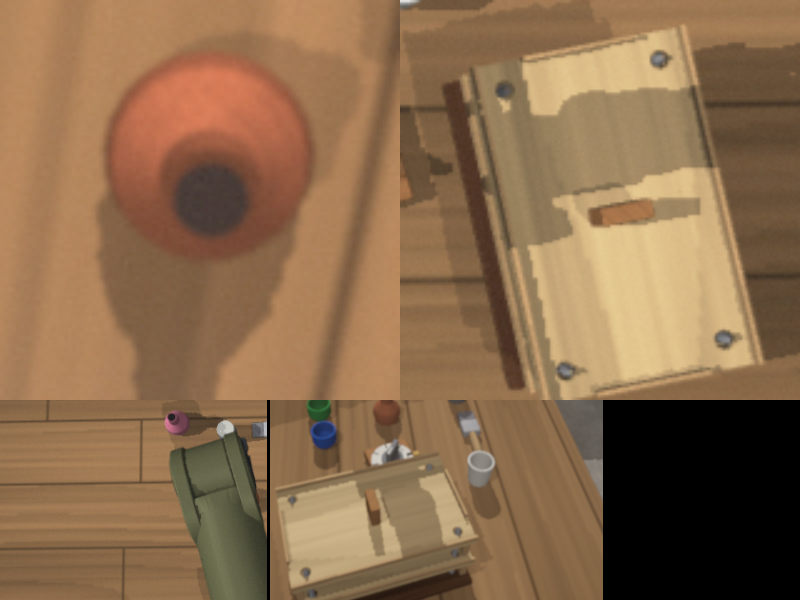

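```bash
python3 - <<'E'
from h import *
print(atz('wrist',280.2,185.2,.085),atz('wrist',228+211/4-.5,136+157/4-.5,.02))
m=[d for d in ctrl.masks_of('side','vase_1_mid') if abs(d['rect'][0]-252)<15][0]['region'];ys,xs=np.where(m);k=ys<ys.min()+4
print(ys.min(),xs[k].mean(),atz('side',xs[k].mean(),ys.min()+2.5,.085), 'bottom',atz('side',xs[ys>ys.max()-3].mean(),ys.max()+.5,0))
go([.523,.0715,.055],None)
E
```

```text
[0.5232983  0.08118661 0.085     ] [0.52427223 0.08066171 0.02      ]
178 251.79166666666666 [0.5244122  0.07630926 0.085     ] bottom [0.5208571  0.04533662 0.        ]
pos [0.5215 0.0726 0.2572] toolx [-0.18   0.984 -0.   ] y [ 0.984  0.18  -0.   ] z [-0. -0. -1.] yaw_y 10.39
dp [-0.04  0.04  6.74] turn None t 35.9
```

>>> {"method": "move_arm", "body": {"dp": [[0.17, 0.1, 1.4], [0.17, 0.1, 2.8], [0.17, 0.1, 4.2], [0.17, 0.1, 5.4], [0.17, 0.1, 6.2]], "turn": [0, 0, 0, 0, 0], "jaw": [0.4, 0.4, 0.4, 0.4, 0.4]}}

```text
time: 36.4
position: [0.522, 0.078, 0.0685]
tool_rot: [-2.009, -2.412, 0.003]
ft_force: [-0.4, -0.4, -0.3]
grip_width: 0.7
```

>>> {"method": "move_arm", "body": {"dp": [[0, 0, 0.3], [0, 0, 0.5], [0, 0, 0.5], [0, 0, 0.5], [0, 0, 0.5]], "turn": [0, 0, 0, 0, 0], "jaw": [0.4, 0.4, -1, -1, -1], "grip_force": 30}}

```text
time: 36.9
position: [0.5246, 0.0784, 0.0575]
tool_rot: [2.01, 2.412, 0.002]
ft_force: [1.0, -0.8, -0.1]
grip_width: 0.509
```

>>> {"method": "move_arm", "body": {"dp": [[0, 0, 0], [0, 0, 0], [0, 0, 0], [0, 0, -0.2], [0, 0, -0.5]], "turn": [0, 0, 0, 0, 0], "jaw": [-1, -1, -1, -1, -1]}}

```text
time: 37.4
position: [0.5227, 0.0782, 0.0711]
tool_rot: [-2.01, -2.413, 0.002]
ft_force: [0.6, -0.2, -2.2]
grip_width: 0.315
```

```bash
python3 - <<'E'
from h import *
go([.5297,-.284,.257],10.4);st=ctrl.get_state();print(st['ft_force'],st['grip_width'])
E
```

```text
pos [0.5227 0.0782 0.0711] toolx [-0.181  0.984  0.   ] y [ 0.984  0.181 -0.002] z [-0.002 -0.    -1.   ] yaw_y 10.41
dp [-11.92  -1.96  -6.2 ] turn 0.0020243951550725113 t 37.4
[ 0.62086254 -0.23898664 -2.20255325] 0.31468498967534986
```

>>> {"method": "move_arm", "body": {"dp": [[0, 0, -1], [0, 0, -2.2], [0, 0, -3.4], [0, 0, -4.6], [0, 0, -5.8]], "turn": [0, 0, 0, 0, 0], "jaw": [-1, -1, -1, -1, -1]}}

```text
time: 37.9
position: [0.523, 0.0787, 0.2471]
tool_rot: [2.01, 2.414, -0.001]
ft_force: [0.8, -0.5, -2.0]
grip_width: 0.313
```

>>> {"method": "move_arm", "body": {"dp": [[-0.5, -0.1, 0], [-1.5, -0.3, -0.2], [-2.7, -0.5, -0.4], [-3.9, -0.7, -0.4], [-5.1, -0.9, -0.4]], "turn": [0, 0, 0, 0, 0], "jaw": [-1, -1, -1, -1, -1]}}

```text
time: 38.4
position: [0.5244, -0.0781, 0.2581]
tool_rot: [2.009, 2.413, -0.001]
ft_force: [0.5, -0.6, -1.0]
grip_width: 0.318
```

>>> {"method": "move_arm", "body": {"dp": [[-1.3, -0.2, 0], [-2.6, -0.4, 0], [-3.9, -0.6, 0], [-5.1, -0.8, 0], [-6.2, -1, 0]], "turn": [0, 0, 0, 0, 0], "jaw": [-1, -1, -1, -1, -1]}}

```text
time: 38.9
position: [0.5282, -0.2672, 0.2576]
tool_rot: [2.012, 2.413, -0.0]
ft_force: [-0.2, 0.4, -1.6]
grip_width: 0.321
```

>>> {"method": "move_arm", "body": {"dp": [[-0.5, -0.04, 0], [-0.6, -0.04, 0], [-0.6, -0.04, 0], [-0.6, -0.04, 0]], "turn": [0, 0, 0, 0], "jaw": [-1, -1, -1, -1]}}

```text
time: 39.3
position: [0.5314, -0.2804, 0.2576]
tool_rot: [-2.006, -2.417, -0.001]
ft_force: [0.6, 0.5, -1.0]
grip_width: 0.314
```

```bash
python3 - <<'E'
from h import *
go([.5297,-.284,.204],10.4);st=ctrl.get_state();print(st['ft_force'],st['grip_width'])
im=find('side','vase_1_mid',.0425)
E
```

```text
pos [ 0.5314 -0.2804  0.2576] toolx [-0.184  0.983  0.001] y [0.983 0.184 0.001] z [ 0.     0.001 -1.   ] yaw_y 10.61
dp [-0.11 -0.08  1.79] turn 0.04117309036318488 t 39.3
[ 0.62511246  0.46998815 -1.01792692] 0.3136977772410182
side vase_1_mid [327.9 141.9  26.7  35.2] conf 0.89 rgb [145.  90. 102.] at [0.732  0.2467]
side vase_1_mid [275.4 266.   49.7  57.4] conf 0.85 rgb [114.  76.  56.] at [ 0.5516 -0.1316]
```

>>> {"method": "move_arm", "body": {"dp": [[-0.08, -0.05, 0.3], [-0.08, -0.05, 0.7], [-0.08, -0.05, 1.1], [-0.08, -0.05, 1.4], [-0.08, -0.05, 1.6]], "turn": [0, 0, 0, 0, 0], "jaw": [-1, -1, -1, -1, -1]}}

```text
time: 39.9
position: [0.529, -0.2857, 0.2076]
tool_rot: [-2.01, -2.412, 0.0]
ft_force: [0.3, 0.3, -1.2]
grip_width: 0.318
```

>>> {"method": "move_arm", "body": {"dp": [[0, 0, 0.06], [0, 0, 0.12], [0, 0, 0.18], [0, 0, 0.18]], "turn": [0, 0, 0, 0], "jaw": [-1, -1, -1, -1]}}

```text
time: 40.3
position: [0.5301, -0.286, 0.2047]
tool_rot: [2.01, 2.413, 0.0]
ft_force: [-1.1, 0.4, 2.0]
grip_width: 0.316
```

```bash
python3 - <<'E'
from h import *
go([.5297,-.284,.204],10.4);st=ctrl.get_state();print(st['ft_force'],st['grip_width'])
E
```

```text
pos [ 0.5301 -0.286   0.2047] toolx [-0.181  0.984 -0.001] y [0.984 0.181 0.001] z [ 0.001 -0.001 -1.   ] yaw_y 10.41
dp [ 0.07 -0.    0.02] turn 0.0014080915398466231 t 40.3
[-1.12934413  0.43506659  1.97518233] 0.31618170554878644
```

>>> {"method": "move_arm", "body": {"dp": [[0, 0, 0.02], [0, 0, 0.02], [0, 0, 0.02], [0, 0, -0.6], [0, 0, -1.6]], "turn": [0, 0, 0, 0, 0], "jaw": [0.2, 0.2, 0.2, 0.2, 0.2]}}

```text
time: 40.8
position: [0.5283, -0.2857, 0.2504]
tool_rot: [-2.008, -2.41, 0.001]
ft_force: [0.5, 0.0, -0.1]
grip_width: 0.585
```

>>> {"method": "move_arm", "body": {"dp": [[0, 0, -1.3], [1.2, 0.2, -1.3], [2.8, 0.4, -1.3], [4.4, 0.6, -1.3], [5.9, 0.8, -1.3]], "turn": [0, 1, 2.6, 4.2, 5.8], "jaw": [0.2, 0.2, 0.2, 0.2, 0.2]}}

```text
time: 41.3
position: [0.5211, -0.1053, 0.291]
tool_rot: [2.556, 1.826, 0.0]
ft_force: [-0.2, -0.7, 0.7]
grip_width: 0.599
```

```bash
python3 - <<'E'
from h import *
go([.519,-.075,.2],-28.4);st=ctrl.get_state();print(st['joint_positions'].round(2))
find('side','vase_1_mid',.0425);find('side','bowl_1_mid',.0425)
E
```

```text
pos [ 0.5211 -0.1053  0.291 ] toolx [ 0.324  0.946 -0.   ] y [ 0.946 -0.324  0.001] z [ 0.001 -0.    -1.   ] yaw_y -18.92
dp [ 0.93 -0.39  3.03] turn 1.896359533041246 t 41.3
[ 1.01  0.11 -0.92  1.61  0.09  1.46 -0.24]
side vase_1_mid [276.  291.6  43.2  55.1] conf 0.77 rgb [114.  76.  54.] at [ 0.5452 -0.1926]
side vase_1_mid [328.4 140.2  26.1  36. ] conf 0.64 rgb [137.  86.  95.] at [0.7347 0.2534]
side bowl_1_mid [277.6 291.8  42.3  51.3] conf 0.2 rgb [114.  75.  54.] at [ 0.5482 -0.1934]
```

>>> {"method": "move_arm", "body": {"dp": [[0.4, -0.2, 0.8], [0.8, -0.35, 1.6], [0.93, -0.39, 2.4], [0.93, -0.39, 3], [0.93, -0.39, 3]], "turn": [1, 1.9, 1.9, 1.9, 1.9], "jaw": [0, 0, 0, 0, 0]}}

```text
time: 42.0
position: [0.5173, -0.0791, 0.1981]
tool_rot: [-2.692, -1.612, 0.006]
ft_force: [0.2, 0.8, 0.8]
grip_width: 0.502
```

>>> {"method": "move_arm", "body": {"dp": [[0, 0, 0], [0, 0, 0], [0, 0, 0]], "turn": [0, 0, 0], "jaw": [-0.2, -0.2, -0.2]}}

```text
time: 42.3
position: [0.5199, -0.0779, 0.2019]
tool_rot: [2.694, 1.614, 0.002]
ft_force: [-0.0, -1.0, -0.1]
grip_width: 0.41
```

```bash
python3 - <<'E'
from h import *
ctrl.get_image('wrist')
im=snap('wrist','w14.png')
go([.519,-.075,.037],-28.4);st=ctrl.get_state();print(st['joint_positions'].round(2))
h=cv2.cvtColor(im,cv2.COLOR_RGB2HSV)
u,v=[int(q) for q in proj('wrist',[.519,-.075,.022])];print(u,v)
def blob(m,z,nm):
    n,l,s,ce=cv2.connectedComponentsWithStats(m.astype(np.uint8))
    for i in range(1,n):
        if s[i,4]>25 and np.hypot(*(ce[i]-[u,v]))<90: print(nm,s[i],ce[i].round(1),atz('wrist',*ce[i],z).round(4))
blob((h[...,1]<40)&(h[...,2]>150),.0225,'white')
blob((h[...,0]>17)&(h[...,0]<30)&(h[...,1]>150)&(h[...,2]>130),.025,'brass')
blob(h[...,2]<50,.0225,'dark')
cv2.imwrite('pics/c14.png',cv2.resize(im[max(v-80,0):v+80,u-100:u+100,::-1],(800,640*1))[:600]);print(u-100,max(v-80,0))
E
```

```text
pos [ 0.5196 -0.0776  0.2016] toolx [0.471 0.882 0.   ] y [ 0.882 -0.471  0.001] z [ 0.001 -0.001 -1.   ] yaw_y -28.12
dp [ 0.07 -0.07  5.49] turn 0.0567259500156041 t 42.4
[ 0.95  0.14 -0.92  1.76  0.12  1.29 -0.49]
276 188
white [ 236  145   86   83 4831] [276.7 185.6] [ 0.5211 -0.0722  0.0225]
176 108
```

View pics/c14.png

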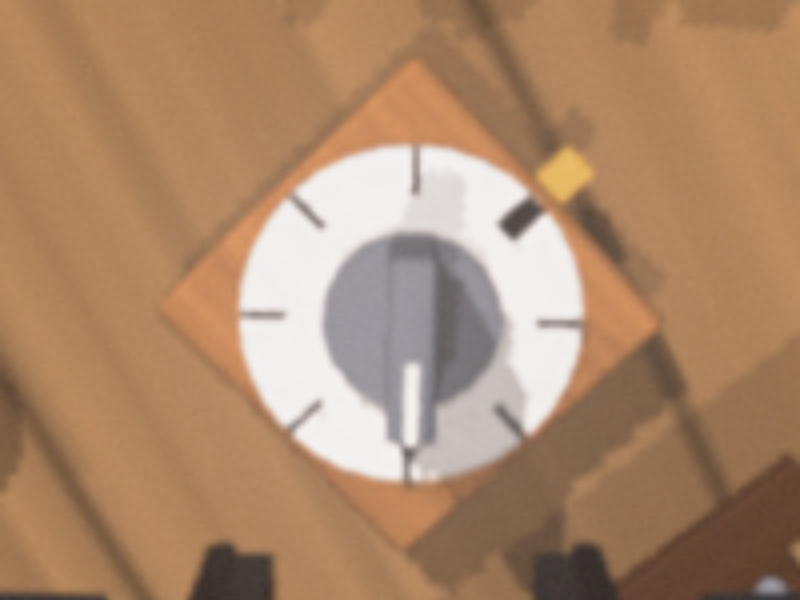

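```bash
python3 - <<'E'
from h import *
P=lambda u,v,z:atz('wrist',176+u/4-.5,108+v/4-.5,z)[:2]
T,Rr,L,B=[P(*q,.022) for q in ((418,57),(657,322),(162,307),(408,548))]
c=(T+Rr+L+B)/4;cf=P(412,314,.0225)
ang=lambda d:np.degrees(np.arctan2(d[1],d[0]))
print('block c',c,'face c',cf,'zero by edge',ang((T+Rr)/2-c),ang((T-L)),ang(Rr-B),'brass',ang(P(566,174,.022)-cf),'tick',ang(P(520,217,.0225)-cf))
b0,b1=P(412,250,.065),P(411,444,.065);print('bar mid',(b0+b1)/2,'ang',ang(b1-b0),'white',ang(P(411,444,.065)-P(411.5,366,.065)),'ptr tip',ang(P(408,484,.023)-cf))
go([*((c+cf)/2),.037],-28.4)
E
```

```text
block c [ 0.52266027 -0.07326192] face c [ 0.52267048 -0.07350048] zero by edge 15.889995540302683 15.706803841779626 16.075938221746544 brass 14.98647326590391 tick 14.678678299971013
bar mid [ 0.52263121 -0.07254547] ang -118.27341714142128 white -118.33288871212582 ptr tip -119.30033466766268
pos [ 0.5196 -0.0776  0.2016] toolx [0.471 0.882 0.   ] y [ 0.882 -0.471  0.001] z [ 0.001 -0.001 -1.   ] yaw_y -28.12
dp [0.17 0.01 5.49] turn 0.0567259500156041 t 42.4
```

>>> {"method": "move_arm", "body": {"dp": [[0.13, 0, 1.2], [0.13, 0, 2.4], [0.13, 0, 3.6], [0.13, 0, 4.6], [0.13, 0, 5.2]], "turn": [0.04, 0.04, 0.04, 0.04, 0.04], "jaw": [-0.2, -0.2, -0.2, -0.2, -0.2]}}

```text
time: 42.9
position: [0.5197, -0.0739, 0.0427]
tool_rot: [-2.696, -1.61, 0.003]
ft_force: [-0.1, 0.1, 0.1]
grip_width: 0.401
```

>>> {"method": "move_arm", "body": {"dp": [[0, 0, 0.2], [0, 0, 0.28], [0, 0, 0.28], [0, 0, 0.28], [0, 0, 0.28]], "turn": [0, 0, 0, 0, 0], "jaw": [-0.2, -0.2, -1, -1, -1], "grip_force": 12}}

```text
time: 43.4
position: [0.5218, -0.0742, 0.0375]
tool_rot: [2.696, 1.61, 0.002]
ft_force: [0.0, 0.3, 0.5]
grip_width: 0.214
```

>>> {"method": "move_arm", "body": {"dp": [[0, 0, 0], [0, 0, 0], [0, 0, 0], [0, 0, 0]], "turn": [0, 0, 0, 0], "jaw": [-1, -1, -1, -1]}}

```text
time: 43.8
position: [0.5237, -0.0752, 0.0375]
tool_rot: [2.694, 1.608, 0.007]
ft_force: [5.7, -2.5, -3.5]
grip_width: 0.134
```

```bash
python3 - <<'E'
from h import *
go([.5215,-.0742,.037],105.5);st=ctrl.get_state();print(st['ft_force'],st['torque'],st['grip_width'])
E
```

```text
pos [ 0.5237 -0.0752  0.0375] toolx [0.475 0.88  0.002] y [ 0.88  -0.475  0.006] z [ 0.006 -0.001 -1.   ] yaw_y -28.34
dp [-0.01 -0.08  0.02] turn 9.231810261912482 t 43.8
[ 5.72377333 -2.49798762 -3.49280421] [-0.43277582 -1.1734199  -0.00767042] 0.1343030149067049
```

>>> {"method": "move_arm", "body": {"dp": [[0.03, 0.08, 0], [0.03, 0.08, 0], [0.03, 0.08, 0]], "turn": [0, 0, 0], "jaw": [-1, -1, -1]}}

```text
time: 44.1
position: [0.5238, -0.0752, 0.0375]
tool_rot: [2.696, 1.609, -0.001]
ft_force: [-1.6, -1.9, 5.9]
grip_width: 0.138
```

>>> {"method": "move_arm", "body": {"dp": [[0, 0, 0], [0, 0, 0], [0, 0, 0], [0, 0, 0], [0, 0, 0]], "turn": [-1, -2.2, -3.6, -4.8, -5.6], "jaw": [-1, -1, -1, -1, -1]}}

```text
time: 44.6
position: [0.5232, -0.075, 0.0374]
tool_rot: [2.224, 2.219, -0.003]
ft_force: [-3.0, -1.3, 7.5]
grip_width: 0.138
```

```bash
python3 - <<'E'
from h import *
go([.5215,-.0742,.037],105.5);st=ctrl.get_state();print(st['ft_force'],st['torque'],st['grip_width'],st['joint_positions'].round(2))
M=R.from_rotvec(st['tool_rot']).as_matrix();print(M.T@st['ft_force'])
E
```

```text
pos [ 0.5232 -0.075   0.0374] toolx [ 0.002  1.    -0.002] y [ 1.    -0.002 -0.001] z [-0.001 -0.002 -1.   ] yaw_y -0.13
dp [ 0.03 -0.06  0.01] turn 14.874325498033835 t 44.6
[-2.98738505 -1.2503049   7.48893745] [-0.23308135  0.64116857 -0.01729215] 0.1383007257683532 [ 0.91  0.4  -0.95  1.92  0.38  1.01 -0.21]
[-1.26967008 -2.99419435 -7.48295757]
```

>>> {"method": "move_arm", "body": {"dp": [[0, -0.03, -0.03], [0, -0.03, -0.03], [0, -0.03, -0.03], [0, -0.03, -0.03], [0, -0.03, -0.03]], "turn": [-1.3, -2.8, -4.3, -5.8, -7], "jaw": [-1, -1, -1, -1, -1]}}

```text
time: 45.1
position: [0.5225, -0.0752, 0.0375]
tool_rot: [1.452, 2.786, -0.002]
ft_force: [-0.6, -1.3, 0.8]
grip_width: 0.137
```

```bash
python3 - <<'E'
from h import *
go([.5215,-.0742,.037],105.5);st=ctrl.get_state();print(st['ft_force'],st['grip_width'],st['joint_positions'].round(2))
M=R.from_rotvec(st['tool_rot']).as_matrix();print(M.T@st['ft_force'])
E
```

```text
pos [ 0.5225 -0.0752  0.0375] toolx [-0.573  0.82  -0.001] y [ 0.82   0.573 -0.001] z [-0.    -0.001 -1.   ] yaw_y 34.93
dp [ 0.05 -0.01  0.02] turn -14.113904792609196 t 45.1
[-0.63739837 -1.27758574  0.75786914] 0.13702071611249156 [ 1.01  0.45 -1.07  1.92  0.46  1.04  0.34]
[-0.6831199  -1.25496915 -0.75582225]
```

>>> {"method": "move_arm", "body": {"dp": [[0, 0, 0], [0, 0, 0], [0, 0, 0], [0, 0, 0], [0, 0, 0]], "turn": [-1.4, -2.9, -4.4, -5.9, -7], "jaw": [-1, -1, -1, -1, -1]}}

```text
time: 45.6
position: [0.5221, -0.0758, 0.0375]
tool_rot: [-0.548, -3.092, 0.004]
ft_force: [-2.0, -3.1, 1.8]
grip_width: 0.137
```

>>> {"method": "move_arm", "body": {"dp": [[0, 0, 0], [0, 0, 0], [0, 0, 0], [0, 0, 0], [0, 0, 0]], "turn": [-1.4, -2.9, -4.4, -5.8, -6.6], "jaw": [-1, -1, -1, -1, -1]}}

```text
time: 46.1
position: [0.5221, -0.0764, 0.0375]
tool_rot: [0.351, -3.12, 0.004]
ft_force: [-1.9, -4.2, 2.8]
grip_width: 0.137
```

>>> {"method": "move_arm", "body": {"dp": [[0, 0, 0], [0, 0, 0], [0, 0, 0]], "turn": [0, 0, 0], "jaw": [-1, -1, -1]}}

```text
time: 46.4
position: [0.522, -0.0764, 0.0375]
tool_rot: [0.343, -3.121, 0.005]
ft_force: [-2.0, -3.9, 3.8]
grip_width: 0.139
```

```bash
python3 - <<'E'
from h import *
go([.5215,-.0742,.037],105.5);st=ctrl.get_state();print(st['ft_force'],st['torque'],st['grip_width'],st['joint_positions'].round(2))
E
```

```text
pos [ 0.522  -0.0764  0.0375] toolx [-0.976 -0.217  0.003] y [-0.217  0.976 -0.003] z [-0.002 -0.003 -1.   ] yaw_y 102.54
dp [0.   0.08 0.02] turn -0.592200151618249 t 46.4
[-2.04104022 -3.94934326  3.79675643] [-0.91745459  0.36655754  0.04858119] 0.13855459553900257 [ 1.15  0.62 -1.3   1.92  0.67  1.13  1.37]
```

>>> {"method": "move_arm", "body": {"dp": [[0, 0.03, 0], [0, 0.03, 0], [0, 0.03, 0], [0, 0.03, 0]], "turn": [-0.3, -0.6, -0.6, -0.6], "jaw": [-1, -1, -1, -1]}}

```text
time: 46.8
position: [0.5221, -0.0765, 0.0375]
tool_rot: [0.423, -3.111, 0.007]
ft_force: [-2.4, -5.4, 2.8]
grip_width: 0.135
```

```bash
python3 - <<'E'
from h import *
go([.5215,-.0742,.037],105.5);st=ctrl.get_state();print(st['ft_force'],st['torque'],st['grip_width'],st['joint_positions'].round(3))
E
```

```text
pos [ 0.5221 -0.0765  0.0375] toolx [-0.964 -0.267  0.003] y [-0.267  0.964 -0.004] z [-0.002 -0.005 -1.   ] yaw_y 105.51
dp [-0.    0.08  0.02] turn 0.0010786339428875634 t 46.8
[-2.37059299 -5.39632624  2.76515796] [-1.24002134  0.25175097  0.07965009] 0.13531931468101865 [ 1.149  0.621 -1.302  1.922  0.672  1.136  1.421]
```

>>> {"method": "move_arm", "body": {"dp": [[0, 0, 0], [0, 0, 0], [0, 0, 0], [0, 0, -0.5], [0, 0, -1.5]], "turn": [0, 0, 0, 0, 0], "jaw": [-0.3, -0.3, -0.3, -0.3, -0.3]}}

```text
time: 47.3
position: [0.5206, -0.0725, 0.081]
tool_rot: [0.429, -3.108, -0.005]
ft_force: [-0.3, -0.5, -0.0]
grip_width: 0.344
```

>>> {"method": "move_arm", "body": {"dp": [[0, 0, -1.2], [0, 0, -2.4], [0, 0, -3.4], [0, 0, -3.9], [0, 0, -3.9]], "turn": [0, 0, 0, 0, 0], "jaw": [-0.3, -0.3, -0.3, -0.3, -0.3]}}

```text
time: 47.8
position: [0.5236, -0.0731, 0.2009]
tool_rot: [-0.429, 3.109, -0.003]
ft_force: [1.1, -0.7, -0.2]
grip_width: 0.35
```

>>> {"method": "move_arm", "body": {"dp": [[0, 0, 0], [0, 0, 0], [0, 0, 0]], "turn": [0, 0, 0], "jaw": [-0.3, -0.3, -0.3]}}

```text
time: 48.1
position: [0.5215, -0.0733, 0.1978]
tool_rot: [0.429, -3.11, -0.003]
ft_force: [0.2, -0.1, 0.5]
grip_width: 0.345
```

```bash
python3 - <<'E'
from h import *
ctrl.get_image('wrist');im=snap('wrist','w15.png')
go([.5225,-.0745,.2],105.5)
c=np.array([.5226,-.0735])
u,v=proj('wrist',[*c,.0225]);print('face',u,v)
h=cv2.cvtColor(im,cv2.COLOR_RGB2HSV);ui,vi=int(u),int(v)
def blob(m,nm,z,lo=6,rad=60):
    n,l,s,ce=cv2.connectedComponentsWithStats(m.astype(np.uint8))
    for i in range(1,n):
        if s[i,4]>=lo and np.hypot(*(ce[i]-[u,v]))<rad:
            w=atz('wrist',*ce[i],z)[:2];ys,xs=np.where(l==i);W=np.array([atz('wrist',x,y,z)[:2] for x,y in zip(xs,ys)]);W=W-W.mean(0)
            e=np.linalg.svd(W,full_matrices=False)[2][0] if len(W)<9000 else [0,0]
            print(nm,s[i],w.round(4),'axis',round(np.degrees(np.arctan2(e[1],e[0])),1))
blob((h[...,1]<45)&(h[...,2]>165),'white',.0225)
blob((h[...,0]>=18)&(h[...,0]<32)&(h[...,1]>120)&(h[...,2]>140),'brass',.025)
blob((h[...,2]<85),'dark',.0225)
blob((h[...,1]<70)&(h[...,2]>85)&(h[...,2]<150),'grey',.06,100)
E
```

```text
pos [ 0.5219 -0.0733  0.1983] toolx [-0.963 -0.271  0.001] y [-0.271  0.963  0.001] z [-0.001  0.001 -1.   ] yaw_y 105.71
dp [-0.01 -0.05 -0.06] turn 0.04242804256100783 t 48.2
face 273.8120798982909 191.2257374400367Traceback (most recent call last):
  File "<stdin>", line 14, in <module>
  File "<stdin>", line 11, in blob
  File "h.py", line 17, in atz
    o,d=ray(c,u,v);return o+d*(z-o[2])/d[2]
        ~~~^^^^^^^
  File "h.py", line 9, in ray
    i=ctrl.camera_info(c);K=np.array(i['intrinsics']);E=np.array(i['extrinsics'])
ValueError: time passes only in moves, steps and waits
```

```bash
python3 - <<'E'
import h
from h import *
im=ctrl.get_image('wrist');I={'wrist':ctrl.camera_info('wrist')}
class C: 
    camera_info=staticmethod(lambda c:I[c])
h.ctrl=C
c=np.array([.5226,-.0735]);u,v=proj('wrist',[*c,.0225])
x=cv2.cvtColor(im,cv2.COLOR_RGB2HSV)
def blob(m,nm,z,lo=6,rad=60):
    n,l,s,ce=cv2.connectedComponentsWithStats(m.astype(np.uint8))
    for i in range(1,n):
        if s[i,4]>=lo and np.hypot(*(ce[i]-[u,v]))<rad:
            w=atz('wrist',*ce[i],z)[:2];ys,xs=np.where(l==i);W=np.array([atz('wrist',a,b,z)[:2] for a,b in zip(xs,ys)]);W=W-W.mean(0)
            e=np.linalg.svd(W,full_matrices=False)[2][0]
            print(nm,s[i],w.round(4),'axis',round(np.degrees(np.arctan2(e[1],e[0])),1))
blob((x[...,1]<45)&(x[...,2]>165),'white',.0225)
blob((x[...,0]>=18)&(x[...,0]<32)&(x[...,1]>120)&(x[...,2]>140),'brass',.025)
blob((x[...,2]<85),'dark',.0225)
blob((x[...,1]<70)&(x[...,2]>85)&(x[...,2]<150),'grey',.06,100)
E
```

```text
white [ 231  148   86   84 4060] [ 0.52   -0.0742] axis 131.3
white [276 180   3   5   7] [ 0.5122 -0.0732] axis 33.1
white [277 188   2   5   6] [ 0.521  -0.0703] axis 23.0
brass [269 235   9  10  85] [ 0.5754 -0.0598] axis 11.3
dark [272 226   3   4  11] [ 0.5626 -0.0634] axis 12.0
grey [251 170  34  52 812] [ 0.5161 -0.0825] axis 16.3
```

```bash
python3 - <<'E'
import cv2
g=cv2.cvtColor(cv2.imread('pics/w15.png'),cv2.COLOR_BGR2GRAY)
for r in range(166,246,2): print(r,' '.join(f'{v:3d}' for v in g[r,252:294]))
E
```

```text
166 201 203 201 202 202 206 215 218 220 224 233 238 239 239 242 243 243 243 243 243 243 243 243 243 243 243 243 243 243 243 243 243 243 242 243 242 242 243 243 243 242 242
168 189 201 204 200 202 201 201 200 197 199 202 203 202 208 218 219 218 225 236 239 239 242 244 245 245 244 244 244 244 244 244 243 243 242 242 242 242 242 242 242 242 243
170 195 203 204 204 199 201 202 203 202 202 201 201 199 198 184 171 157 146 146 140 143 149 161 168 169 188 216 230 235 241 243 244 243 243 243 242 242 242 242 242 242 242
172 205 199 201 200 199 201 203 199 196 186 169 156 142 135 128 117 109 102 100 105 101  99 103  96 101 108 120 140 153 168 186 213 227 237 242 244 243 242 242 242 242 242
174 201 199 201 202 203 199 190 178 153 132 122 121 120 124 117 110 100  98 101 102  98 102  98  99 102 106 113 131 150 158 157 155 154 166 196 228 240 242 243 243 242 242
176 201 202 201 197 181 161 136 126 122 116 119 121 122 124 119 104 106 103 107 106 108 104 104 105 105 107 116 129 142 158 160 157 158 158 157 158 180 216 236 243 243 242
178 200 199 181 157 134 119 122 121 120 119 121 123 122 119 118 115 
[... 5079 characters left out ...]
 137 136 141
238 150 152 154 152 156 152 155 154 153 153 153 152 155 151 153 155 173 194 200 198 198 198 201 200 195 179 138 121 118 119 124 122 118 117 111 117 114 114 117 116 117 120
240 154 156 157 154 156 154 156 154 156 155 154 156 153 153 156 156 177 193 199 196 197 197 200 198 195 181 150 131 138 144 145 143 142 137 133 131 129 124 123 118 116 118
242 155 154 156 152 153 154 156 155 156 154 155 156 154 155 155 161 175 195 200 197 197 200 199 199 198 181 154 139 143 152 153 153 153 153 150 150 149 150 141 143 136 138
244 156 153 154 154 154 153 155 155 156 152 155 155 157 153 155 161 170 184 189 188 186 191 187 187 185 171 150 137 140 147 153 156 155 155 155 155 156 154 154 154 153 152
```

>>> {"method": "move_arm", "body": {"dp": [[0, 1, -1], [0, 2.4, -2], [0, 3.8, -2], [0, 5, -2], [0, 5.5, -2]], "turn": [1, 2, 3, 4, 5], "jaw": [0, 0, 0, 0, 0]}}

```text
time: 48.75
position: [0.4766, 0.0899, 0.2594]
tool_rot: [0.252, 3.131, -0.003]
ft_force: [0.5, 0.1, 0.6]
grip_width: 0.496
```

```bash
python3 - <<'E'
from h import *
for c in ('top','side'):
    im=snap(c,c+'16.png')
    for n in ('vase_1_mid','bowl_1_mid','white_cup','glaze_jar','brush'):
        for d in ctrl.look_for(c,n): print(c,n,np.round(d['rect'],1),round(d['confidence'],2))
    h=cv2.cvtColor(im,cv2.COLOR_RGB2HSV);m=((h[...,0]<11)&(h[...,1]>120)&(h[...,2]>60)).astype(np.uint8)
    n,l,s,ce=cv2.connectedComponentsWithStats(m)
    print(c,[(s[i].tolist()) for i in range(1,n) if s[i,4]>40])
m=[d for d in ctrl.masks_of('side','vase_1_mid') if d['rect'][1]>200]
if m:
    ys,xs=np.where(m[0]['region']);k=ys<ys.min()+4;print(ys.min(),ys.max(),atz('side',xs[k].mean(),ys.min()+2.5,.233))
E
```

```text
top vase_1_mid [188.5 144.5  22.   26.4] 0.86
top vase_1_mid [423.6 218.1  29.5  29.8] 0.66
top white_cup [341.6 151.6  22.5  22.7] 0.61
top glaze_jar [237.2 150.9  18.5  22.6] 0.67
top brush [290.8 150.8  43.1  14.7] 0.6
top [[408, 202, 30, 29, 587], [364, 217, 8, 17, 43], [368, 240, 7, 17, 41]]
side vase_1_mid [273.8 292.5  44.1  51.7] 0.89
side vase_1_mid [329.6 141.9  24.8  36.9] 0.76
side bowl_1_mid [261.  244.3  26.6  18.7] 0.66
side white_cup [350.  261.2  27.3  41.8] 0.63
side white_cup [337.5 222.9  28.6  36.6] 0.57
side glaze_jar [328.2 177.2  23.7  39.1] 0.88
side brush [337.7 221.7  28.4  40.3] 0.87
side brush [259.4 247.2  28.1  20.3] 0.17
side [[176, 37, 16, 9, 100], [257, 277, 38, 39, 1148]]
265 316 [ 0.53036215 -0.28368615  0.233     ]
```

```bash
python3 -c "
from bench import ctrl
print(ctrl.close_job())"
```

```text
the job is handed in; nothing more can be done
None
```

The job is handed in at about 49 s of the 210 s allowed, and all steps were done in the order asked. No verdict was reported.

- **Lower tray:** it was lowered over the four posts until its feet met the board. The gripper stopped at its expected seated height, with a clear upward force.
- **Bowls:** only two terracotta bowls were present, and both were set on the lower tray. I confirmed them only by grip width and contact or height at release. The upper tray hides them, so I have no picture of them in place.
- **Upper tray:** it seated on the first at its expected height, and the pictures showed all four posts through its holes.
- **Vase:** only one terracotta vase was present. In the last side view its mouth is directly above where I set it, at upright height.
- **Dial:** I turned it about 134° counter-clockwise. The last wrist image shows the white line, black pointer and brass mark in line to within about 1°.
- **Left alone:** the jar, white cup, brush and pink vase read in the same places as at the start. I never reached for the blue and green bowls and did not re-measure them.

**Disagreements:** the wrist camera read the vase up to 10 mm, and other things 2 to 6 mm, away from the top and side cameras. I split the difference and let the jaws centre the grasp. In the last side view the network reported a bowl at (261,244). That is where the dial is, so I took it for a false match. The last top view also had two small reddish patches at the base board's edge, which I took for the board without checking further.

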